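Cock the impact tester and set up the test bar

TASK

Get the bench impact tester ready for its next blow: draw the sprung hammer arm back by its upright grip until it hooks on the trigger catch, ease off and let go so that it stays cocked. Then pick up the fallen test bar from the bench and stand it upright in the middle of the round strike pad, where the hammer had been resting. Never let the hammer snap back, and leave the wrench, tin, jar and collar where they are.

Things in the scene. Friction and masses are not known exactly. Their poses are not given: they have to be found in the camera images.
- tester: Bench impact tester, bolted down: painted grey plate 300 x 345 mm, 12 mm thick. Origin on the bench surface under the pivot column of the hammer arm; z up, x along the plate, away from the column. The plate spans x -60 to 240 mm and y -135 to 210 mm. The column is 96 mm high.
- pivot (a point): Point on the vertical pivot axis of the hammer arm, at the arm's mid-height, 66 mm above the bench.
- hammer (a joint): Angle of the hammer arm about the vertical pivot, rad: 0 at rest over the pad, growing counter-clockwise seen from above as it is drawn back. At rest the arm heads 0.55 rad clockwise of the tester's x axis. From about 0.95 it pushes the catch aside; the catch hooks it at 1.10; end stop 1.24: draw to about 1.18, then ease back. The spring pulls it toward 0 with 4 N (rest) to 8 N (drawn) at the grip.
- grip (a point): On the axis of the upright round grip on the hammer head: a black post 20 mm in diameter, 160 mm from the pivot axis, free from 82 to 138 mm above the bench; this point is at 118 mm. It goes round the pivot with the arm. Below it is the steel hammer head, 42 mm (along the arm) x 48 mm, from 50 to 82 mm above the bench.
- catch (a joint): Angle of the trigger catch, a small steel hook lever on a vertical pin, rad. 0 when home (hooked or idle); opens outward to 0.4. A light spring holds it to 0. The arm pushes it open by its ramp and it snaps home by itself behind the pin. A touch of 1 to 2 N on its tail, toward the pivot column, fires the cocked hammer.
- tooth (a point): Top of the catch's hook, 66 mm above the bench, about 200 mm from the pivot axis.
- trigger (a point): Top of the trigger tail of the catch, 68 mm above the bench: do not touch it. All of the catch lies below 70 mm.
- pad (a point): Centre of the top face of the round steel strike pad, 80 mm in diameter, 18 mm above the bench, 160 mm from the pivot axis, under the resting hammer.
- bar: Aluminium test bar, 0.31 kg, 110 mm long: a square head 40 x 40 mm and 28 mm long at each end, and a round waist 24 mm in diameter between. Both ends alike. Origin at its centre, x along its length, y and z square to the head's faces. It starts lying flat on the bench on the tester's -y side, its centre 20 mm above the bench.
- wrench: Bystander: steel open wrench about 180 mm long, lying on the bench.
- tin: Bystander: open grey tin 90 x 90 mm, 45 mm high, with pins in it. Origin under its centre.
- jar: Bystander: closed grey jar 60 mm in diameter, 85 mm high. Origin under its centre.
- collar: Bystander: steel ring 48 mm in diameter, 28 mm high. Origin under its centre.
- pin (a point): Upright steel pin, 14 mm in diameter, at the tip of the hammer arm, 200 mm from the pivot axis and 61 mm above the bench: the catch hooks in front of it.
There are look-alikes about, which are no part of the job. Several things look just like the bar: the one meant starts farthest to the robot's left.

How it is judged:
By the outcome, as a careful person would: the job done as asked, in the order asked, and still so for the second after the job is handed in, with the robot touching nothing.
It also fails if it takes over 58 s, if anything falls off the work surface, if the arm or the gripper's body presses on something with over 40 N, if the wrist force passes 120 N, or if a joint passes its speed limit or range.

ROBOT

A 6-joint arm with a two-finger parallel gripper is mounted at the origin on the work surface. World frame = base frame: x ahead of the robot, y to its left, z up, the work surface at z = 0. Lengths are in m, angles in rad, forces in N, time in s.
With the tool pointing down it reaches from about 0.425 to 0.95 m from the base axis. Payload 3.5 kg.
Tool frame: the origin (TCP) lies on the centre line of the jaws, within the pads' length; the fingertips stand 19 mm ahead of it and the grasp point (between the pads) is the TCP; x points along the fingers, y is the direction in which the jaws open and shut, and the axes are right-handed (so a half turn about x gives the same grasp; the last joint's range is limited). The gripper opens to 85 mm and grips with 20 to 120 N. Pads are 22 mm wide; open, the fingers measure 114 mm over their backs; the gripper's body (76 mm by 85 mm) begins 54 mm behind the grasp point. The pads swing forward as they close: fully open they stand 13 mm farther back than shut.
Start: joints at [-1.391, 0.286, 1.577, -0, 1.279, -0.15], TCP at [0.219, -0.639, 0.25] pointing down, gripper open.
Joint ranges: [-2.77, 2.77], [-0.9, 2.22], [0.21, 2.48], [-1.53, 4.67], [0.24, 2.81], [-2.84, 2.84]. Speed limits (rad/s): [2.79, 2.79, 3.14, 3.14, 3.14, 3.14].

INTERFACE

Orientations are given as a unit quaternion [w, x, y, z].
In Python, from bench import manip gives the robot as it stands.
- The arm moves only by the tool servo_tool, never from a script. Its argument "series" is a list of rows, each an object with "gripper": the gripper command: -1 is fully open, 1 is shut, values between are in proportion; "linear": the shift along the tool's x, y, z scaled (see below), a list of three; "yaw": the turn about the tool's x scaled (see below). A call has 1 to 8 rows; each row is the pose to reach, as a shift and turn from the pose commanded when the call began, along the tool's axes at that moment, turning the shorter way round; what a row does not reach only later rows make up. The controller multiplies each number of a shift by 80 mm and each number of a turn by 180 degrees. A row lasts 1/12 s, in which the tool goes at most 41.7 mm and 7.16 degrees, less where a joint would pass 70% of its speed; a pose out of reach is approached as far as the arm can. A call with a number of a shift or a turn outside -1 to 1 is refused whole. A call with a gripper value outside its range is refused whole. The fingers move at their own pace and stop on an object; the grip force is fixed at half the most. Time passes only in rows, so rows that repeat a pose let the fingers close. It gives the time, the measured TCP pose, the force and the opening at its end, in the units of the state.
- manip.state(): the state, without advancing time (a new reading comes with each control period).
- manip.get_image(name): name is "scene" or "top" or "wrist"; returns a dict with "color" (400x640x3 uint8, blue, green, red), "camera_matrix" (3x3 intrinsics, pixels), "k1" (the pictures are not rectified: a ray, as slopes to the right and down, at radius r is drawn at 1 + k1 r^2 times it, then the intrinsics apply), "R" (3x3) and "t" (3): a world point X has camera coordinates R X + t. Camera axes: x right, y down, z forward; pixel columns grow to the right and rows downward; lengths in m; the calibration is good to about 2 mm. A picture is of the moment at which its call begins. There is no depth.
- manip.close_job(): hands the job in, once; it reports no verdict.
The state is a dict: "time_s": time; "joint_positions": joint angles; "qd": joint speeds; "tau": joint torques, N m; "tool_pos": TCP position; "orientation": TCP orientation; "force": force on the tool from outside, world axes, zero at the start; "wrist_torque": the same for the moment, N m; "width": opening from 0.0 (shut) to 1.0 (fully open).
Only numpy, scipy, OpenCV 4.12 (cv2) and the standard library are available. Lean on these libraries where they do the work, as an engineer would, in place of code of your own. Each camera call takes 0.05 s, during which the arm holds its last target.

## Working session

There is one attempt and no reset: what is moved stays moved. The work goes in short steps, Python scripts to look and compute and a tool call to move; the robot and the scene stay as the last step left them, time stands still between calls to the robot, and variables do not carry over. Pictures are saved under pics/ and viewed, and the job is handed in when it is done.

Besides the shell and the picture viewer there is one more tool, called after "Emit:" as name(argument=value, ...), one argument or row to a line, values as JSON. servo_tool: Moves the arm, as the interface text tells. Its arguments: {"type":"object","properties":{"series":{"type":"array"}},"required":["series"]}

```bash
mkdir -p pics; cat > h.py <<'E'
import numpy as np, cv2
from bench import manip
def grab(n,fn):
    im=manip.get_image(n); cv2.imwrite('pics/'+fn,im['color']); np.savez('pics/'+fn[:-4]+'.npz',**{k:np.array(v) for k,v in im.items()}); return im
def ld(fn): return dict(np.load('pics/'+fn+'.npz'))
def ray(im,u,v):
    K=np.array(im['camera_matrix']);k1=float(im['k1'])
    d=np.array([k1,0,0,0,0.])
    p=cv2.undistortPoints(np.array([[[u,v]]],float),K,d)[0,0]
    R=np.array(im['R']);t=np.array(im['t'])
    return -R.T@t, R.T@np.array([p[0],p[1],1.])
def onz(im,u,v,z):
    c,d=ray(im,u,v); return c+d*(z-c[2])/d[2]
def proj(im,X):
    R=np.array(im['R']);t=np.array(im['t'])
    return cv2.projectPoints(np.array(X,float).reshape(-1,1,3),cv2.Rodrigues(R)[0],t,np.array(im['camera_matrix']),np.array([float(im['k1']),0,0,0,0]))[0][:,0]
def tri(a,b):
    (c1,d1),(c2,d2)=a,b
    A=np.stack([d1,-d2],1); s=np.linalg.lstsq(A,c2-c1,rcond=None)[0]
    p,q=c1+s[0]*d1,c2+s[1]*d2
    return (p+q)/2,np.linalg.norm(p-q)
E
python3 - <<'E'
from h import *
for n in('scene','top','wrist'):
    im=grab(n,n+'0.png'); print(n,im['camera_matrix'],im['k1'],-np.array(im['R']).T@np.array(im['t']))
print(manip.state())
E
```

```text
scene [[407.48713531   0.         316.08303917]
 [  0.         407.48713531 196.83972175]
 [  0.           0.           1.        ]] -0.07192980533623512 [1.14115625 0.30176734 0.9519524 ]
top [[490.73091814   0.         323.63382673]
 [  0.         490.73091814 201.66307553]
 [  0.           0.           1.        ]] -0.11797064939718589 [ 0.21891838 -0.08879931  1.79752359]
wrist [[315.90632508   0.         319.2038139 ]
 [  0.         315.90632508 197.73648176]
 [  0.           0.           1.        ]] -0.04037175418212837 [ 0.28940725 -0.61349855  0.37348419]
{'time_s': 0.15, 'joint_positions': array([-1.39102672e+00,  2.87009618e-01,  1.57786648e+00,  2.82678897e-05,
        1.27858521e+00, -1.49979104e-01]), 'qd': array([ 0.00159746, -0.00405536, -0.0038088 , -0.00088459, -0.00129728,
       -0.00039409]), 'tau': array([ 8.33847007e-04, -4.06601071e+01, -2.93141931e+01, -1.87766404e-04,
        3.91533933e-03, -1.10887623e-05]), 'tool_pos': array([ 0.2185287 , -0.63813764,  0.2492193 ]), 'orientation': array([-0.11539266, -0.69751759, -0.11671414,  0.69751814]), 'force': array([-0.34166209,  0.20461308,  0.04072248]), 'wrist_torque': array([-0.011117  ,  0.02422368,  0.01093945]), 'width': 1.001430884303738}
```

```bash
ls -la
```

```text
total 16
drwxr-xr-x  3 agent agent 4096 Dec  7 15:09 .
drwxr-xr-x 23 root  root  4096 Dec  7 15:09 ..
-rw-r--r--  1 agent agent  981 Dec  7 15:09 h.py
drwxr-xr-x  2 agent agent 4096 Dec  7 15:10 pics
```

View pics/scene0.png

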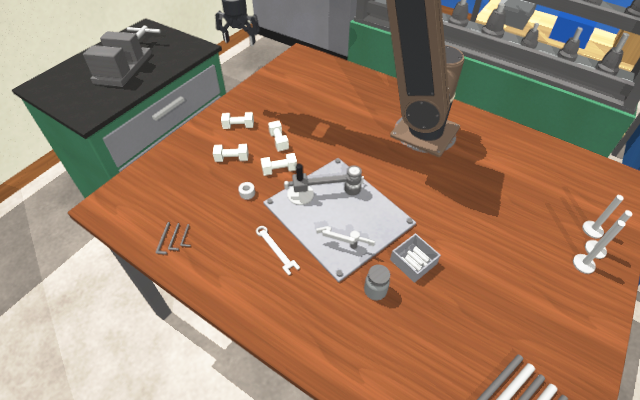

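View pics/top0.png

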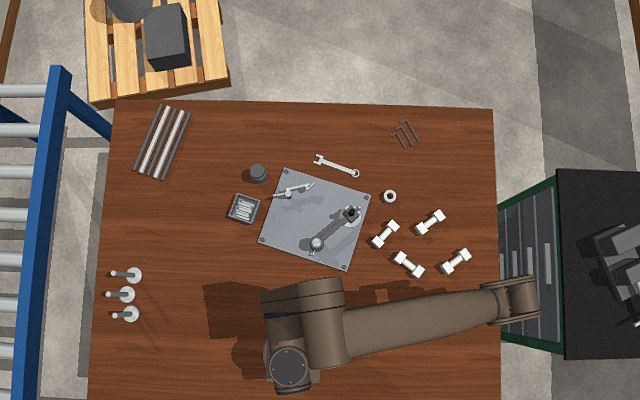

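View pics/wrist0.png

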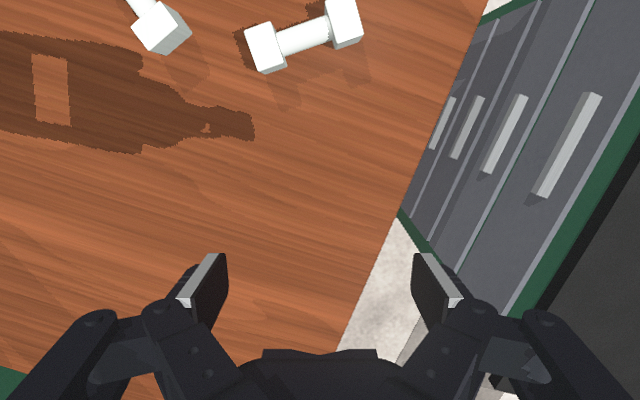

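The top view looks down with +x up and +y left. It shows the tester plate near (315,220), the grip near (352,213) and the column near (317,243). There are four bar look-alikes, at about (385,234), (408,264), (430,222) and (456,261). The left-most in the robot's frame (largest y) should be the one at (385,234). I'll enlarge that area and measure it.

```bash
python3 - <<'E'
from h import *
t=ld('top0');s=ld('scene0')
a=t['color'][150:290,230:490]; cv2.imwrite('pics/t_crop.png',cv2.resize(a,None,fx=3,fy=3,interpolation=cv2.INTER_CUBIC))
a=s['color'][100:290,200:450]; cv2.imwrite('pics/s_crop.png',cv2.resize(a,None,fx=3,fy=3,interpolation=cv2.INTER_CUBIC))
for p in [(385,234),(408,264),(430,222),(456,261)]: print(p,onz(t,*p,.02).round(3))
E
```

```text
(385, 234) [ 0.437 -0.32   0.02 ]
(408, 264) [ 0.329 -0.404  0.02 ]
(430, 222) [ 0.485 -0.486  0.02 ]
(456, 261) [ 0.344 -0.581  0.02 ]
```

View pics/t_crop.png

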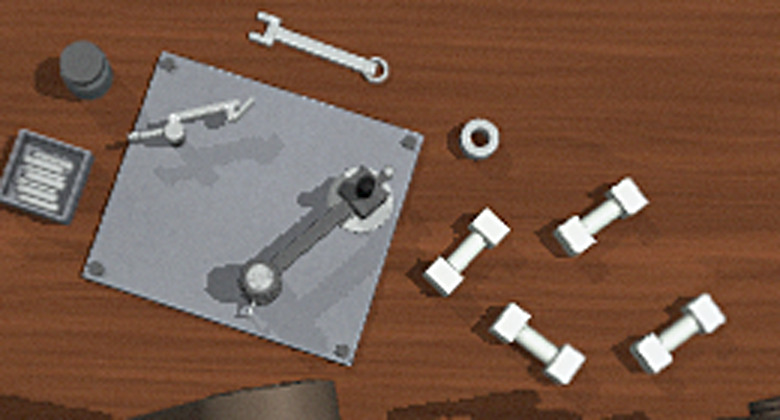

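View pics/s_crop.png

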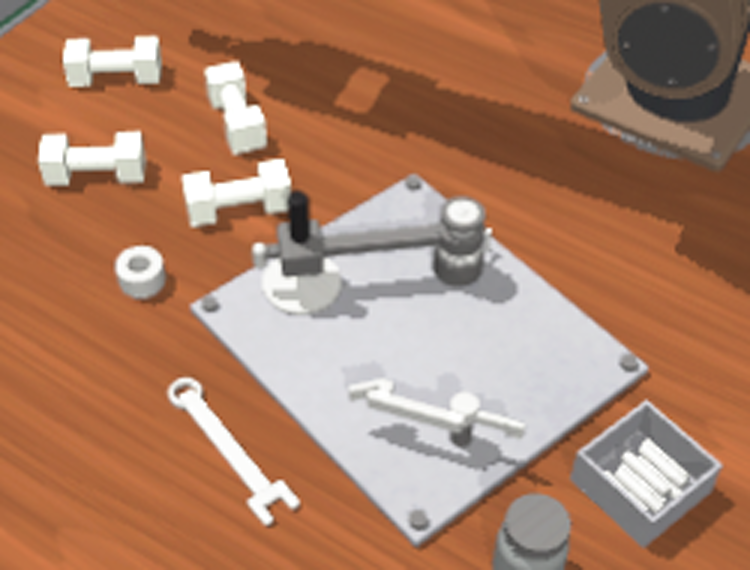

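The crops confirm it. The bar at top (385,234) lies just off the plate's -y side at y≈-0.32, and the others are at y=-0.40, -0.49 and -0.58, so this is the one meant. The hammer is at rest over the pad, and the catch lies at the plate's far-left side, near crop (190,120). Next I'll measure the tester frame, grip and bar.

```bash
python3 - <<'E'
from h import *
t=ld('top0');s=ld('scene0')
cT=np.array([(163,52),(423,134),(350,365),(84,277)])/3+[230,150]-1/3
cS=np.array([(420,544),(192,306),(413,176),(648,371)])/3+[200,100]-1/3
loc=np.array([(240,210),(240,-135),(-60,-135),(-60,210)])/1000.
for im,c in((t,cT),(s,cS)):
    P=np.array([onz(im,*p,.012) for p in c])[:,:2]; print(P.round(3),[np.linalg.norm(P[i]-P[(i+1)%4]).round(3) for i in range(4)])
    m,q=loc.mean(0),P.mean(0); U,_,V=np.linalg.svd((loc-m).T@(P-q)); R=(U@V).T
    th=np.arctan2(R[1,0],R[0,0]); o=q-R@m
    print('origin',o,'yaw',th,'res',(P-(loc@R.T+o)).round(4).tolist())
# top-of-grip, column top
print('col',onz(t,230+262/3,150+277/3,.096), 'grip top T',onz(t,230+367/3,150+183/3,.138))
print('tri grip top',tri(ray(t,230+367/3,150+181/3),ray(s,200+298/3,100+197/3)))
print('tri col top',tri(ray(t,230+263/3,150+278/3),ray(s,200+463/3,100+213/3)))
# bar: bright mask in top
for nm,im,box in(('T',t,(365,215,403,255)),('S',s,(258,150,298,176))):
    x0,y0,x1,y1=box; g=im['color'][y0:y1,x0:x1].astype(int); m=((g.min(2)>130)).astype(np.uint8)
    n,l,st,ce=cv2.connectedComponentsWithStats(m); print(nm,[(st[i].tolist(),(ce[i]+[x0,y0]).tolist()) for i in range(1,n)])
    k=1+np.argmax(st[1:,4]); pts=np.argwhere(l==k)[:,::-1].astype(np.float32)+[x0,y0]; r=cv2.minAreaRect(pts.astype(np.float32)); print(r); print([onz(im,*p,.03).round(3) for p in cv2.boxPoints(r)])
E
```

```text
[[ 0.68   0.06 ]
 [ 0.584 -0.266]
 [ 0.298 -0.181]
 [ 0.395  0.144]] [np.float64(0.34), np.float64(0.299), np.float64(0.34), np.float64(0.297)]
origin [ 0.39239073 -0.07124062] yaw -0.2877872319476196 res [[-0.0023, -0.002], [0.0002, 0.0024], [0.0014, 0.0023], [0.0007, -0.0027]]
[[ 0.681  0.064]
 [ 0.583 -0.266]
 [ 0.302 -0.181]
 [ 0.401  0.148]] [np.float64(0.344), np.float64(0.293), np.float64(0.344), np.float64(0.292)]
origin [ 0.39505315 -0.06888613] yaw -0.29061184920848177 res [[-0.0038, 0.0008], [-0.0031, 0.0014], [0.0032, -0.0004], [0.0036, -0.0017]]
col [ 0.39174345 -0.07416964  0.096     ] grip top T [ 0.49850416 -0.19139433  0.138     ]
tri grip top (array([ 0.50011186, -0.19023554,  0.13840885]), np.float64(0.002514556964589413))
tri col top (array([ 0.39024035, -0.07335825,  0.09081547]), np.float64(0.004312593650994995))
T [([7, 4, 28, 29, 244], [385.4344262295082, 233.1188524590164]), ([33, 36, 5, 4, 16], [400.1875, 252.8125])]
((385.25006103515625, 233.2500457763672), (10.60660171508789, 29.698482513427734), 45.0)
[array([ 0.412, -0.268,  0.03 ]), array([ 0.491, -0.344,  0.03 ]), array([ 0.464, -0.371,  0.03 ]), array([ 0.386, -0.295,  0.03 ])]
S [([19, 0, 6, 2, 7], [279.2857142857143, 150.14285714285714]), ([2, 3, 37, 23, 454], [278.2621145374449, 163.4647577092511]), ([35, 25, 3, 1, 3], [294.0, 175.0])]
((278.75201416015625, 163.3607177734375), (17.88116455078125, 35.507408142089844), 79.50852966308594)
[array([ 0.457, -0.382,  0.03 ]), array([ 0.369, -0.306,  0.03 ]), array([ 0.429, -0.25 ,  0.03 ]), array([ 0.512, -0.324,  0.03 ])]
```

The plate fit gives the tester origin at about (0.393,-0.071) and yaw -0.289. That predicts the grip at (0.500,-0.190). Triangulation gave (0.500,-0.190,0.138), so both position and height agree. I'll plan the approach to the grip with the jaw axis along the tangent.

```bash
cat >> h.py <<'E'
from scipy.spatial.transform import Rotation as Rn
O=np.array([.393,-.071]); YAW=-.289
def gp(a): # grip xy at hammer angle
    h=YAW-.55+a; return O+.16*np.array([np.cos(h),np.sin(h)])
def pose():
    s=manip.state(); q=s['orientation']; R=Rn.from_quat([q[1],q[2],q[3],q[0]]).as_matrix(); return s,np.array(s['tool_pos']),R
def plan(p,yh=None,base=None,R0=None):
    s,p0,R=pose()
    if base is not None:p0=base
    L=R.T@(np.array(p)-p0)/.08
    y=None
    if yh is not None:
        cur=np.arctan2(R[1,1],R[0,1]); d=(yh-cur+np.pi/2)%np.pi-np.pi/2; y=-d/np.pi
    return L.round(3),None if y is None else round(y,4)
def st():
    s,p,R=pose(); print('t',round(s['time_s'],2),'p',p.round(4),'yh',round(float(np.arctan2(R[1,1],R[0,1])),4),'xdir',R[:,0].round(3),'F',np.round(s['force'],1),'M',np.round(s['wrist_torque'],2),'w',round(s['width'],3),'q',np.round(s['joint_positions'],2))
E
python3 - <<'E'
from h import *
st(); s,p,R=pose(); print(R.round(3))
g=gp(0); print(g)
print(plan([*g,.2],-.839+np.pi/2), plan([*g,.118],-.839+np.pi/2))
E
```

```text
t 0.15 p [ 0.2185 -0.6381  0.2492] yh -1.2411 xdir [-0.     0.002 -1.   ] F [-0.3  0.2  0. ] M [-0.01  0.02  0.01] w 1.001 q [-1.39  0.29  1.58  0.    1.28 -0.15]
[[-0.     0.324 -0.946]
 [ 0.002 -0.946 -0.324]
 [-1.    -0.002 -0.   ]]
[ 0.49991314 -0.19003605]
(array([ 0.624, -4.159, -5.141]), np.float64(0.372)) (array([ 1.649, -4.158, -5.141]), np.float64(0.372))
```

Emit:
servo_tool(
  series=[
    {"gripper": -1,"linear": [0,-0.4,-0.5],"yaw": 0},
    {"gripper": -1,"linear": [0,-0.83,-1],"yaw": 0},
    {"gripper": -1,"linear": [0,-0.83,-1],"yaw": 0},
  ],
)

```text
time_s: 0.4
tool_pos: [0.2743, -0.5467, 0.2493]
orientation: [0.115, 0.698, 0.118, -0.697]
force: [1.1, 0.4, 0.3]
width: 1.003
```

Emit:
servo_tool(
  series=[
    {"gripper": -1,"linear": [0,-0.4,-0.5],"yaw": 0},
    {"gripper": -1,"linear": [0,-0.83,-1],"yaw": 0},
    {"gripper": -1,"linear": [0,-0.83,-1],"yaw": 0},
  ],
)

```text
time_s: 0.65
tool_pos: [0.3285, -0.4575, 0.2497]
orientation: [0.116, 0.698, 0.118, -0.697]
force: [-0.1, -0.8, 0.1]
width: 1.0
```

Emit:
servo_tool(
  series=[
    {"gripper": -1,"linear": [0,-0.4,-0.5],"yaw": 0},
    {"gripper": -1,"linear": [0,-0.83,-1],"yaw": 0},
    {"gripper": -1,"linear": [0,-0.83,-1],"yaw": 0},
  ],
)

```text
time_s: 0.9
tool_pos: [0.3825, -0.3688, 0.2499]
orientation: [0.116, 0.698, 0.117, -0.697]
force: [0.4, -0.8, -0.8]
width: 0.995
```

Emit:
servo_tool(
  series=[
    {"gripper": -1,"linear": [0,-0.4,-0.5],"yaw": 0},
    {"gripper": -1,"linear": [0,-0.83,-1],"yaw": 0},
    {"gripper": -1,"linear": [0,-0.83,-1],"yaw": 0},
  ],
)

```text
time_s: 1.15
tool_pos: [0.4365, -0.2801, 0.25]
orientation: [0.116, 0.698, 0.117, -0.697]
force: [-0.0, 0.0, -0.4]
width: 1.001
```

Emit:
servo_tool(
  series=[
    {"gripper": -1,"linear": [0,-0.4,-0.5],"yaw": -0.04},
    {"gripper": -1,"linear": [0,-0.83,-1],"yaw": -0.08},
    {"gripper": -1,"linear": [0,-0.83,-1],"yaw": -0.12},
    {"gripper": -1,"linear": [0,-0.83,-1],"yaw": -0.16},
    {"gripper": -1,"linear": [0,-0.83,-1],"yaw": -0.2},
    {"gripper": -1,"linear": [0,-0.83,-1],"yaw": -0.24},
    {"gripper": -1,"linear": [0,-0.83,-1],"yaw": -0.27},
    {"gripper": -1,"linear": [0,-0.83,-1],"yaw": -0.31},
  ],
)

```text
time_s: 1.82
tool_pos: [0.4894, -0.1946, 0.2499]
orientation: [-0.43, -0.561, -0.431, 0.561]
force: [0.3, -0.0, 1.1]
width: 1.001
```

```bash
python3 - <<'E'
from h import *
st()
g=gp(0)
print(plan([*g,.2]), -(0.732-np.arctan2(pose()[2][1,1],pose()[2][0,1]))/np.pi)
E
```

```text
t 1.82 p [ 0.4894 -0.1946  0.2499] yh -0.262 xdir [-0.001  0.    -1.   ] F [ 0.3 -0.   1.1] M [0.01 0.03 0.04] w 1.001 q [-0.57 -0.04  1.94 -0.    1.25 -0.31]
(array([ 0.624,  0.113, -0.089]), None) -0.3164096113598365
```

Emit:
servo_tool(
  series=[
    {"gripper": -1,"linear": [0.1,0.113,-0.09],"yaw": -0.04},
    {"gripper": -1,"linear": [0.2,0.113,-0.09],"yaw": -0.08},
    {"gripper": -1,"linear": [0.35,0.113,-0.09],"yaw": -0.12},
    {"gripper": -1,"linear": [0.5,0.113,-0.09],"yaw": -0.16},
    {"gripper": -1,"linear": [0.62,0.113,-0.09],"yaw": -0.2},
    {"gripper": -1,"linear": [0.62,0.113,-0.09],"yaw": -0.24},
    {"gripper": -1,"linear": [0.62,0.113,-0.09],"yaw": -0.28},
    {"gripper": -1,"linear": [0.62,0.113,-0.09],"yaw": -0.316},
  ],
)

```text
time_s: 2.48
tool_pos: [0.4998, -0.1901, 0.2]
orientation: [0.645, 0.288, 0.646, -0.288]
force: [-0.4, -0.1, 0.9]
width: 1.003
```

```bash
python3 - <<'E'
from h import *
im=grab('wrist','w1.png');st()
print(proj(im,[[*gp(0),.138],[*gp(0),.1]]))
E
```

```text
t 2.53 p [ 0.4999 -0.1902  0.2002] yh 0.7345 xdir [-0.001  0.001 -1.   ] F [-0.9 -0.9 -0.3] M [ 0.05  0.01 -0.01] w 0.999 q [-0.55  0.03  1.97  0.    1.15 -1.29]
[[319.07074421 224.61195511]
 [319.14271322 205.60912629]]
```

View pics/w1.png

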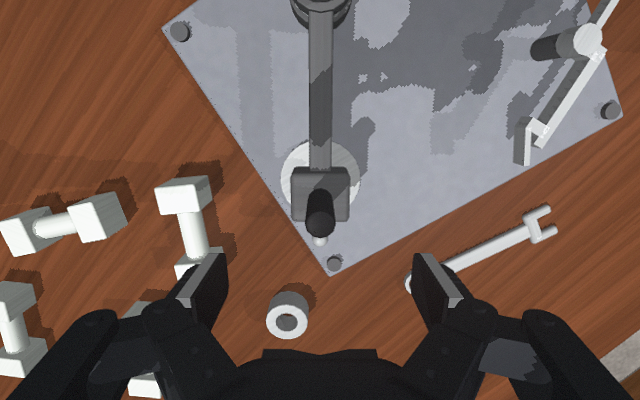

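The wrist picture shows the grip top at (320,224), against a predicted (319,225), so it lines up. I'll go down and close.

Emit:
servo_tool(
  series=[
    {"gripper": -1,"linear": [0.3,0,0],"yaw": 0},
    {"gripper": -1,"linear": [0.6,0,0],"yaw": 0},
    {"gripper": -1,"linear": [0.85,0,0],"yaw": 0},
    {"gripper": -1,"linear": [1,0,0],"yaw": 0},
    {"gripper": -1,"linear": [1,0,0],"yaw": 0},
  ],
)

```text
time_s: 2.95
tool_pos: [0.4982, -0.1892, 0.1174]
orientation: [0.642, 0.291, 0.647, -0.29]
force: [0.1, 0.8, 0.2]
width: 0.999
```

Emit:
servo_tool(
  series=[
    {"gripper": 0.2,"linear": [0,0,0],"yaw": 0},
    {"gripper": 0.4,"linear": [0,0,0],"yaw": 0},
    {"gripper": 0.6,"linear": [0,0,0],"yaw": 0},
    {"gripper": 0.8,"linear": [0,0,0],"yaw": 0},
    {"gripper": 1,"linear": [0,0,0],"yaw": 0},
    {"gripper": 1,"linear": [0,0,0],"yaw": 0},
    {"gripper": 1,"linear": [0,0,0],"yaw": 0},
    {"gripper": 1,"linear": [0,0,0],"yaw": 0},
  ],
)

```text
time_s: 3.62
tool_pos: [0.5007, -0.1906, 0.1218]
orientation: [0.645, 0.29, 0.644, -0.29]
force: [0.3, 0.8, 4.9]
width: 0.22
```

```bash
python3 - <<'E'
from h import *
st()
s,p,R=pose()
print('ang now', np.arctan2(*(p[:2]-O)[::-1])-YAW+.55, np.linalg.norm(p[:2]-O))
def seg(a0,lst):
    # in tool frame at hammer a0: y=tangent(+ccw), x=down, z = x cross y
    h=YAW-.55+a0; y=np.array([-np.sin(h),np.cos(h),0]); x=np.array([0,0,-1.]); z=np.cross(x,y)
    for a in lst:
        d=np.r_[gp(a)-gp(a0),0]/.08; print(round(a,3),[0,round(d@y,3),round(d@z,3)],round(-(a-a0)/np.pi,4))
print(R.round(2))
seg(0,[.05,.1,.15,.2,.25,.3,.35,.4])
E
```

```text
t 3.62 p [ 0.5007 -0.1906  0.1218] yh 0.7248 xdir [ 0.001 -0.001 -1.   ] F [0.3 0.8 4.9] M [ 0.23  0.14 -0.03] w 0.22 q [-0.55  0.13  2.02  0.    1.   -1.28]
ang now 0.0012324324998171932 0.161001056274437
[[ 0.    0.75  0.66]
 [-0.    0.66 -0.75]
 [-1.    0.    0.  ]]
0.05 [0, np.float64(0.1), np.float64(-0.002)] -0.0159
0.1 [0, np.float64(0.2), np.float64(-0.01)] -0.0318
0.15 [0, np.float64(0.299), np.float64(-0.022)] -0.0477
0.2 [0, np.float64(0.397), np.float64(-0.04)] -0.0637
0.25 [0, np.float64(0.495), np.float64(-0.062)] -0.0796
0.3 [0, np.float64(0.591), np.float64(-0.089)] -0.0955
0.35 [0, np.float64(0.686), np.float64(-0.121)] -0.1114
0.4 [0, np.float64(0.779), np.float64(-0.158)] -0.1273
```

Emit:
servo_tool(
  series=[
    {"gripper": 1,"linear": [0,0.1,-0.002],"yaw": -0.016},
    {"gripper": 1,"linear": [0,0.2,-0.01],"yaw": -0.032},
    {"gripper": 1,"linear": [0,0.3,-0.022],"yaw": -0.048},
    {"gripper": 1,"linear": [0,0.397,-0.04],"yaw": -0.064},
    {"gripper": 1,"linear": [0,0.495,-0.062],"yaw": -0.08},
    {"gripper": 1,"linear": [0,0.59,-0.09],"yaw": -0.0955},
    {"gripper": 1,"linear": [0,0.686,-0.121],"yaw": -0.111},
    {"gripper": 1,"linear": [0,0.779,-0.158],"yaw": -0.127},
  ],
)

```text
time_s: 4.28
tool_pos: [0.5386, -0.1404, 0.1218]
orientation: [0.69, 0.155, 0.69, -0.157]
force: [-4.0, -2.6, 6.1]
width: 0.217
```

```bash
cat >> h.py <<'E'
def hs():
    st(); s,p,R=pose(); v=p[:2]-O
    a=np.arctan2(v[1],v[0])-YAW+.55; print('ang',round(a,4),'rad',round(np.linalg.norm(v),4),'yaw-ang',round(np.arctan2(R[1,1],R[0,1])-np.pi/2-YAW+.55,4))
    h=YAW-.55+a; F=np.array(s['force']); print('F tang',round(F[:2]@[-np.sin(h),np.cos(h)],1),'rad',round(F[:2]@[np.cos(h),np.sin(h)],1))
def seg(lst):
    s,p,R=pose(); p=p.copy()
    yh=np.arctan2(R[1,1],R[0,1])
    for a in lst:
        d=R.T@np.r_[gp(a)-p[:2],0]/.08; print(round(a,3),d.round(3),round(-(a+YAW-.55+np.pi/2-yh)/np.pi,4))
E
python3 - <<'E'
from h import *
hs(); seg([.45,.5,.55,.6,.65,.7,.75,.8])
E
```

```text
t 4.28 p [ 0.5386 -0.1404  0.1218] yh 1.1256 xdir [-0.    -0.002 -1.   ] F [-4.  -2.6  6.1] M [-0.24  0.49 -0.16] w 0.217 q [-0.44  0.17  1.97 -0.    1.   -1.56]
ang 0.3945 rad 0.1613 yaw-ang 0.3938
F tang -4.0 rad -2.5
0.45 [-0.     0.111 -0.019] -0.0179
0.5 [-0.     0.211 -0.027] -0.0338
0.55 [-0.001  0.31  -0.04 ] -0.0497
0.6 [-0.001  0.408 -0.058] -0.0656
0.65 [-0.001  0.505 -0.081] -0.0816
0.7 [-0.001  0.602 -0.109] -0.0975
0.75 [-0.001  0.696 -0.141] -0.1134
0.8 [-0.001  0.789 -0.179] -0.1293
```

Emit:
servo_tool(
  series=[
    {"gripper": 1,"linear": [0,0.1,-0.005],"yaw": -0.016},
    {"gripper": 1,"linear": [0,0.2,-0.015],"yaw": -0.032},
    {"gripper": 1,"linear": [0,0.3,-0.03],"yaw": -0.048},
    {"gripper": 1,"linear": [0,0.397,-0.05],"yaw": -0.064},
    {"gripper": 1,"linear": [0,0.495,-0.072],"yaw": -0.08},
    {"gripper": 1,"linear": [0,0.59,-0.1],"yaw": -0.0955},
    {"gripper": 1,"linear": [0,0.686,-0.13],"yaw": -0.111},
    {"gripper": 1,"linear": [0,0.779,-0.165],"yaw": -0.127},
  ],
)

```text
time_s: 4.95
tool_pos: [0.5544, -0.0791, 0.1218]
orientation: [0.708, 0.015, 0.706, -0.018]
force: [-2.0, -6.0, 3.6]
width: 0.218
```

```bash
python3 - <<'E'
from h import *
hs(); seg([.85,.9,.95,1,1.05,1.1,1.15,1.185])
E
```

```text
t 4.95 p [ 0.5544 -0.0791  0.1218] yh 1.5241 xdir [ 0.002 -0.003 -1.   ] F [-2.  -6.   3.6] M [-0.48  0.18 -0.34] w 0.218 q [-0.32  0.18  1.96 -0.    1.   -1.84]
ang 0.7891 rad 0.1616 yaw-ang 0.7923
F tang -6.1 rad -1.7
0.85 [-0.     0.122 -0.023] -0.0184
0.9 [-0.001  0.222 -0.031] -0.0343
0.95 [-0.001  0.321 -0.044] -0.0502
1 [-0.001  0.419 -0.062] -0.0661
1.05 [-0.002  0.516 -0.085] -0.082
1.1 [-0.002  0.612 -0.113] -0.098
1.15 [-0.002  0.707 -0.146] -0.1139
1.185 [-0.003  0.772 -0.172] -0.125
```

Emit:
servo_tool(
  series=[
    {"gripper": 1,"linear": [0,0.11,-0.01],"yaw": -0.017},
    {"gripper": 1,"linear": [0,0.21,-0.02],"yaw": -0.033},
    {"gripper": 1,"linear": [0,0.31,-0.035],"yaw": -0.049},
    {"gripper": 1,"linear": [0,0.41,-0.055],"yaw": -0.065},
    {"gripper": 1,"linear": [0,0.51,-0.08],"yaw": -0.081},
    {"gripper": 1,"linear": [0,0.6,-0.105],"yaw": -0.097},
    {"gripper": 1,"linear": [0,0.69,-0.135],"yaw": -0.112},
    {"gripper": 1,"linear": [0,0.765,-0.165],"yaw": -0.124},
  ],
)

```text
time_s: 5.62
tool_pos: [0.5455, -0.0173, 0.1219]
orientation: [0.699, -0.122, 0.695, 0.119]
force: [5.5, -5.0, -1.0]
width: 0.218
```

Emit:
servo_tool(
  series=[
    {"gripper": 1,"linear": [0,0,0],"yaw": 0},
    {"gripper": 1,"linear": [0,0,0],"yaw": 0},
  ],
)

```text
time_s: 5.78
tool_pos: [0.5455, -0.0173, 0.1219]
orientation: [0.699, -0.121, 0.695, 0.119]
force: [5.2, -5.2, 0.9]
width: 0.216
```

```bash
python3 - <<'E'
from h import *
im=grab('scene','s2.png'); hs(); seg([1.17,1.18,1.19,1.2,1.14,1.12,1.1])
cv2.imwrite('pics/s2c.png',cv2.resize(im['color'][120:300,200:440],None,fx=3,fy=3,interpolation=cv2.INTER_CUBIC))
E
```

```text
t 5.83 p [ 0.5455 -0.0174  0.1219] yh 1.9115 xdir [ 0.007 -0.003 -1.   ] F [ 5.6 -6.  -0.3] M [-0.51 -0.56 -0.22] w 0.218 q [-0.22  0.15  2.   -0.    0.99 -2.13]
ang 1.1768 rad 0.1616 yaw-ang 1.1797
F tang -7.5 rad 3.3
1.17 [-0.    -0.013 -0.021] 0.0031
1.18 [-0.     0.007 -0.021] -0.0001
1.19 [-0.     0.027 -0.021] -0.0033
1.2 [-0.     0.047 -0.021] -0.0065
1.14 [ 0.    -0.073 -0.022] 0.0126
1.12 [ 0.    -0.113 -0.024] 0.019
1.1 [ 0.001 -0.153 -0.027] 0.0254
```

View pics/s2c.png

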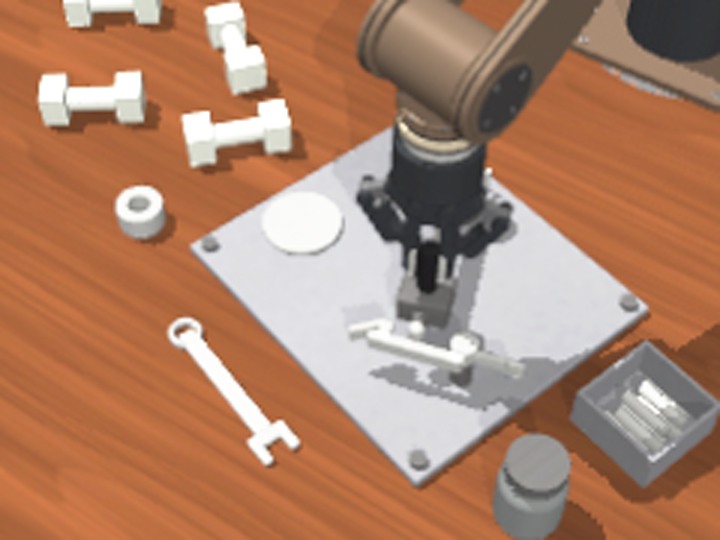

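The hammer is drawn to 1.177. The pin, at crop (417,328), is beyond the catch tooth at (378,325), and the catch looks home. I'll ease back slowly and watch the tangential force.

Emit:
servo_tool(
  series=[
    {"gripper": 1,"linear": [0,-0.02,0],"yaw": 0.003},
    {"gripper": 1,"linear": [0,-0.05,-0.005],"yaw": 0.008},
    {"gripper": 1,"linear": [0,-0.08,-0.005],"yaw": 0.013},
    {"gripper": 1,"linear": [0,-0.11,-0.01],"yaw": 0.018},
    {"gripper": 1,"linear": [0,-0.13,-0.01],"yaw": 0.022},
    {"gripper": 1,"linear": [0,-0.13,-0.01],"yaw": 0.022},
  ],
)

```text
time_s: 6.33
tool_pos: [0.5488, -0.028, 0.1219]
orientation: [0.703, -0.097, 0.698, 0.094]
force: [6.7, -4.1, -0.7]
width: 0.214
```

```bash
python3 - <<'E'
from h import *
hs()
E
```

```text
t 6.33 p [ 0.5488 -0.028   0.1219] yh 1.8413 xdir [ 0.008 -0.003 -1.   ] F [ 6.7 -4.1 -0.7] M [-0.47 -0.72 -0.14] w 0.214 q [-0.24  0.15  1.99 -0.    0.99 -2.08]
ang 1.1081 rad 0.1616 yaw-ang 1.1095
F tang -5.7 rad 5.4
```

Emit:
servo_tool(
  series=[
    {"gripper": 1,"linear": [0,-0.01,0],"yaw": 0.002},
    {"gripper": 1,"linear": [0,-0.02,0],"yaw": 0.004},
    {"gripper": 1,"linear": [0,-0.03,0],"yaw": 0.005},
    {"gripper": 1,"linear": [0,-0.03,0],"yaw": 0.005},
  ],
)

```text
time_s: 6.67
tool_pos: [0.5492, -0.0295, 0.1219]
orientation: [0.704, -0.091, 0.699, 0.089]
force: [6.2, -2.8, -0.4]
width: 0.22
```

```bash
python3 - <<'E'
from h import *
hs()
E
```

```text
t 6.67 p [ 0.5492 -0.0295  0.1219] yh 1.8265 xdir [ 0.008 -0.002 -1.   ] F [ 6.2 -2.8 -0.4] M [-0.13 -0.67 -0.07] w 0.22 q [-0.24  0.15  1.99 -0.    0.99 -2.06]
ang 1.0985 rad 0.1616 yaw-ang 1.0947
F tang -4.3 rad 5.2
```

Emit:
servo_tool(
  series=[
    {"gripper": 1,"linear": [0,-0.01,0],"yaw": 0},
    {"gripper": 1,"linear": [0,-0.02,0],"yaw": 0},
    {"gripper": 1,"linear": [0,-0.03,0],"yaw": 0},
    {"gripper": 1,"linear": [0,-0.04,0],"yaw": 0},
    {"gripper": 1,"linear": [0,-0.04,0],"yaw": 0},
  ],
)

```text
time_s: 7.08
tool_pos: [0.5493, -0.0298, 0.1219]
orientation: [0.703, -0.089, 0.699, 0.091]
force: [4.2, 7.3, 3.1]
width: 0.212
```

```bash
python3 - <<'E'
from h import *
hs()
E
```

```text
t 7.08 p [ 0.5493 -0.0298  0.1219] yh 1.8261 xdir [ 0.005  0.004 -1.   ] F [4.2 7.3 3.1] M [ 1.   -0.46 -0.05] w 0.212 q [-0.24  0.15  1.98  0.01  1.   -2.07]
ang 1.097 rad 0.1616 yaw-ang 1.0943
F tang 6.0 rad 5.9
```

The force went from -4 to +6 N while the arm stayed at 1.097, so the catch is holding it. I'll take out half of that push and open.

Emit:
servo_tool(
  series=[
    {"gripper": 1,"linear": [0,0.01,0],"yaw": 0},
    {"gripper": 1,"linear": [0,0.02,0],"yaw": 0},
    {"gripper": 0.4,"linear": [0,0.02,0],"yaw": 0},
    {"gripper": 0.3,"linear": [0,0.02,0],"yaw": 0},
    {"gripper": 0.2,"linear": [0,0.02,0],"yaw": 0},
    {"gripper": 0.1,"linear": [0,0.02,0],"yaw": 0},
    {"gripper": 0,"linear": [0,0.02,0],"yaw": 0},
    {"gripper": -0.1,"linear": [0,0.02,0],"yaw": 0},
  ],
)

```text
time_s: 7.75
tool_pos: [0.5468, -0.0299, 0.1205]
orientation: [0.701, -0.09, 0.701, 0.091]
force: [-0.3, -0.1, -0.6]
width: 0.55
```

```bash
python3 - <<'E'
from h import *
im=grab('scene','s3.png'); hs()
cv2.imwrite('pics/s3c.png',cv2.resize(im['color'][120:300,200:440],None,fx=3,fy=3,interpolation=cv2.INTER_CUBIC))
E
```

```text
t 7.8 p [ 0.5468 -0.0299  0.1205] yh 1.8276 xdir [-0.  0. -1.] F [-0.7  0.6  0. ] M [-0.02  0.01 -0.02] w 0.548 q [-0.24  0.15  1.99 -0.    1.   -2.07]
ang 1.0999 rad 0.1592 yaw-ang 1.0958
F tang 0.8 rad -0.6
```

View pics/s3c.png

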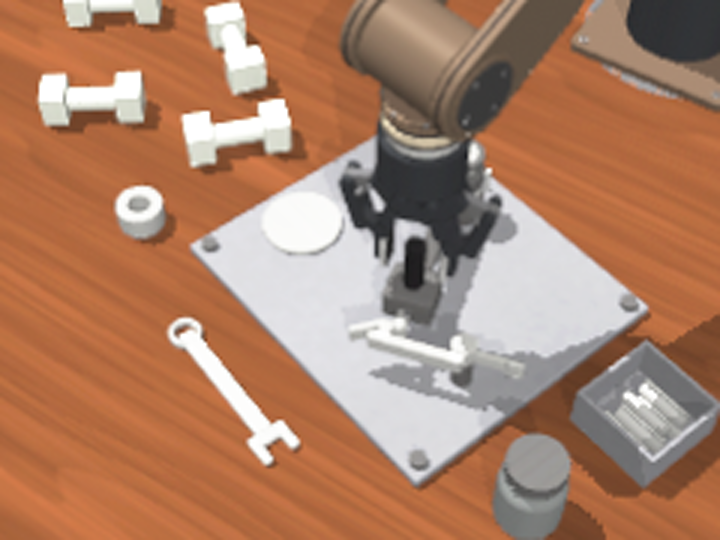

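The grip is free between the open jaws and the hammer stays at 1.10, hooked by the catch. I'll rise and go over the bar.

Emit:
servo_tool(
  series=[
    {"gripper": -0.1,"linear": [-0.2,0,0],"yaw": 0},
    {"gripper": -0.1,"linear": [-0.6,0,0],"yaw": 0},
    {"gripper": -0.1,"linear": [-1,0,0],"yaw": 0},
    {"gripper": -0.1,"linear": [-1,0,0],"yaw": 0},
  ],
)

```text
time_s: 8.13
tool_pos: [0.5508, -0.0307, 0.2083]
orientation: [0.706, -0.092, 0.697, 0.089]
force: [2.3, -0.5, 0.7]
width: 0.55
```

```bash
python3 - <<'E'
from h import *
st(); print(plan([.43,-.28,.2],.80), plan([.437,-.32,.2],.80))
E
```

```text
t 8.13 p [ 0.5508 -0.0307  0.2083] yh 1.8277 xdir [ 0.013 -0.003 -1.   ] F [ 2.3 -0.5  0.7] M [ 0.   -0.07 -0.03] w 0.55 q [-0.24  0.05  1.93  0.    1.15 -2.07]
(array([ 0.094, -2.629, -2.253]), np.float64(0.3271)) (array([ 0.097, -3.135, -2.295]), np.float64(0.3271))
```

Emit:
servo_tool(
  series=[
    {"gripper": -0.1,"linear": [0,-0.4,-0.3],"yaw": 0},
    {"gripper": -0.1,"linear": [0,-0.8,-0.58],"yaw": 0},
    {"gripper": -0.1,"linear": [0,-0.95,-0.7],"yaw": 0},
  ],
)

```text
time_s: 8.38
tool_pos: [0.5113, -0.1203, 0.2011]
orientation: [0.701, -0.091, 0.701, 0.09]
force: [0.4, -0.7, -0.0]
width: 0.55
```

Emit:
servo_tool(
  series=[
    {"gripper": -0.1,"linear": [0,-0.4,-0.3],"yaw": 0},
    {"gripper": -0.1,"linear": [0,-0.8,-0.58],"yaw": 0},
    {"gripper": -0.1,"linear": [0,-0.95,-0.7],"yaw": 0},
  ],
)

```text
time_s: 8.63
tool_pos: [0.476, -0.2087, 0.2009]
orientation: [0.701, -0.09, 0.701, 0.089]
force: [0.1, 0.1, -0.0]
width: 0.551
```

Emit:
servo_tool(
  series=[
    {"gripper": -0.1,"linear": [0,-0.4,-0.3],"yaw": 0.04},
    {"gripper": -0.1,"linear": [0,-0.8,-0.58],"yaw": 0.08},
    {"gripper": -0.1,"linear": [0,-1,-0.75],"yaw": 0.12},
    {"gripper": -0.1,"linear": [0,-1,-0.75],"yaw": 0.16},
    {"gripper": -0.1,"linear": [0,-1,-0.75],"yaw": 0.2},
    {"gripper": -0.1,"linear": [0,-1,-0.75],"yaw": 0.24},
    {"gripper": -0.1,"linear": [0,-1,-0.75],"yaw": 0.28},
    {"gripper": -0.1,"linear": [0,-1,-0.75],"yaw": 0.327},
  ],
)

```text
time_s: 9.3
tool_pos: [0.4394, -0.2981, 0.2006]
orientation: [0.658, 0.259, 0.658, -0.259]
force: [-0.1, 0.2, -0.7]
width: 0.546
```

```bash
python3 - <<'E'
from h import *
im=grab('wrist','w4.png');grab('top','t4.png');grab('scene','s4.png');st(); print(proj(im,[.437,-.32,.02]))
E
```

```text
t 9.45 p [ 0.4395 -0.298   0.2006] yh 0.8306 xdir [-0.  0. -1.] F [0.2 0.  0.9] M [-0.01 -0.01  0.02] w 0.55 q [-0.79  0.02  1.98 -0.    1.15 -1.62]
[[301.44555086 192.30502374]]
```

View pics/w4.png

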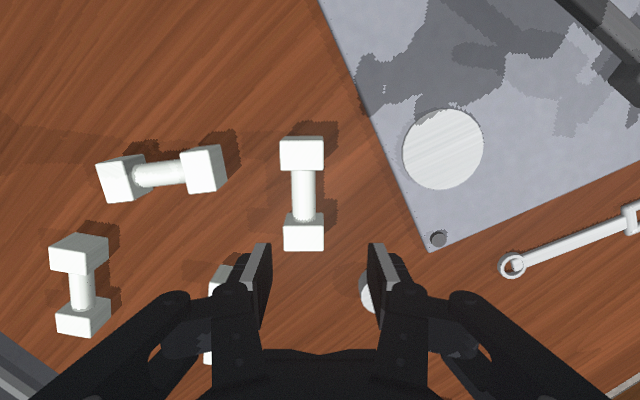

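The wrist view shows the bar at (302,193), against a predicted (301,192). It runs almost vertically in the picture, and the pad is now clear at (443,150). I'll refine the bar's axis and end faces from this view.

```bash
python3 - <<'E'
from h import *
im=ld('w4'); c=im['color'][120:270,250:360]
cv2.imwrite('pics/w4c.png',cv2.resize(c,None,fx=5,fy=4,interpolation=cv2.INTER_CUBIC))
g=cv2.cvtColor(im['color'],cv2.COLOR_BGR2HSV); m=((g[...,1]<60)&(g[...,2]>120)).astype(np.uint8); 
for r in list(range(130,260,5)):
    x=np.where(m[r,262:345])[0]+262; print(r,(x.min(),x.max(),im['color'][r,302].tolist()) if len(x) else None,end=' ')
C=-im['R'].T@im['t']; print(C)
E
```

```text
130 None 135 None 140 (np.int64(280), np.int64(322), [180, 187, 182]) 145 (np.int64(279), np.int64(323), [251, 252, 251]) 150 (np.int64(279), np.int64(323), [252, 252, 252]) 155 (np.int64(279), np.int64(323), [251, 252, 251]) 160 (np.int64(280), np.int64(323), [252, 252, 252]) 165 (np.int64(280), np.int64(323), [252, 252, 252]) 170 (np.int64(281), np.int64(322), [215, 219, 216]) 175 (np.int64(291), np.int64(314), [252, 252, 252]) 180 (np.int64(291), np.int64(315), [252, 252, 252]) 185 (np.int64(291), np.int64(315), [253, 252, 252]) 190 (np.int64(291), np.int64(315), [252, 252, 252]) 195 (np.int64(291), np.int64(315), [253, 252, 252]) 200 (np.int64(292), np.int64(315), [253, 252, 252]) 205 (np.int64(292), np.int64(315), [253, 252, 252]) 210 (np.int64(292), np.int64(315), [253, 252, 252]) 215 (np.int64(286), np.int64(322), [253, 252, 252]) 220 (np.int64(285), np.int64(323), [195, 200, 196]) 225 (np.int64(283), np.int64(323), [163, 170, 165]) 230 (np.int64(283), np.int64(323), [250, 252, 251]) 235 (np.int64(283), np.int64(323), [251, 252, 252]) 240 (np.int64(283), np.int64(323), [252, 252, 252]) 245 (np.int64(283), np.int64(323), [252, 252, 252]) 250 (np.int64(284), np.int64(323), [255, 255, 255]) 255 None [ 0.3847097  -0.24655949  0.32499535]
```

View pics/w4c.png

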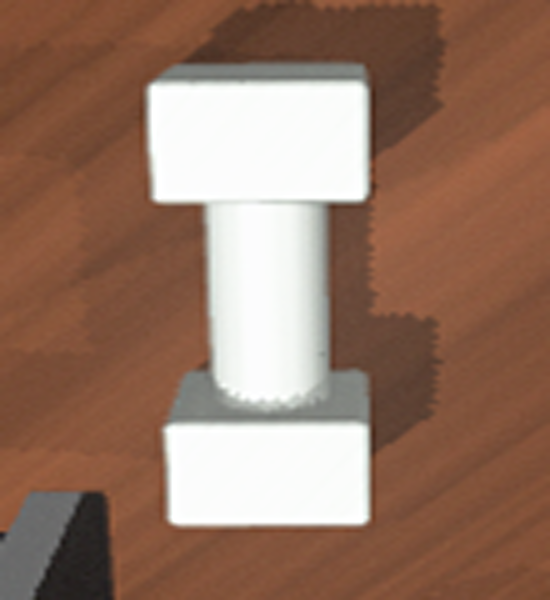

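```bash
python3 - <<'E'
from h import *
im=ld('w4')
P=np.array([onz(im,250+x/5-.4,120+y/4-.4,.04) for x,y in [(149,82),(368,82),(368,203),(153,203),(165,422),(370,422),(370,525),(167,525)]])[:,:2]
print(P.round(4)); 
a=(P[0]+P[1])/2;b=(P[2]+P[3])/2;c=(P[4]+P[5])/2;d=(P[6]+P[7])/2
print('len',np.linalg.norm(a-d),'widths',np.linalg.norm(P[0]-P[1]),np.linalg.norm(P[6]-P[7]),'head lens',np.linalg.norm(a-b),np.linalg.norm(c-d))
print('endA(img up)',a,'endD',d,'ctr',(a+d)/2)
u=(d-a)/np.linalg.norm(d-a); print('u',u,np.arctan2(u[1],u[0]))
v=(P[1]+P[2]+P[5]+P[6]-P[0]-P[3]-P[4]-P[7]); print('perp hd',np.arctan2(v[1],v[0]), np.arctan2(u[1],u[0])+np.pi/2)
E
```

```text
[[ 0.385  -0.2959]
 [ 0.4118 -0.2672]
 [ 0.4321 -0.286 ]
 [ 0.4051 -0.3149]
 [ 0.445  -0.3516]
 [ 0.4721 -0.3224]
 [ 0.4924 -0.3412]
 [ 0.4648 -0.3708]]
len 0.10941948166093637 widths 0.039222725907807635 0.04049663365370751 head lens 0.0276271403069188 0.02763367470203264
endA(img up) [ 0.3984134  -0.28154173] endD [ 0.47857951 -0.35601332] ctr [ 0.43849645 -0.31877753]
u [ 0.73264936 -0.68060628] -0.74858983453571
perp hd 0.8208817298971012 0.8222064922591865
```

The measured sizes match the bar (109.4 mm long, heads 40 × 27.6 mm). Its centre is (0.438,-0.319), with end D at (0.479,-0.356). The tool can't tilt, so I'll pinch head D lightly near its end and let the bar swing upright about the jaw axis as I lift.

```bash
python3 - <<'E'
from h import *
st(); print(plan([.469,-.347,.1],.822),plan([.469,-.347,.028],.822))
E
```

```text
t 9.45 p [ 0.4395 -0.298   0.2006] yh 0.8306 xdir [-0.  0. -1.] F [0.2 0.  0.9] M [-0.01 -0.01  0.02] w 0.55 q [-0.79  0.02  1.98 -0.    1.15 -1.62]
(array([ 1.258, -0.204,  0.685]), np.float64(0.0027)) (array([ 2.158, -0.204,  0.685]), np.float64(0.0027))
```

Emit:
servo_tool(
  series=[
    {"gripper": -0.35,"linear": [0.1,-0.204,0.3],"yaw": 0.003},
    {"gripper": -0.35,"linear": [0.4,-0.204,0.685],"yaw": 0.003},
    {"gripper": -0.35,"linear": [0.8,-0.204,0.685],"yaw": 0.003},
    {"gripper": -0.35,"linear": [1,-0.204,0.685],"yaw": 0.003},
    {"gripper": -0.35,"linear": [1,-0.204,0.685],"yaw": 0.003},
  ],
)

```text
time_s: 9.87
tool_pos: [0.4667, -0.345, 0.1154]
orientation: [0.655, 0.26, 0.661, -0.258]
force: [-0.8, 0.2, -0.4]
width: 0.678
```

```bash
python3 - <<'E'
from h import *
st(); print(plan([.469,-.347,.028],.822))
E
```

```text
t 9.87 p [ 0.4667 -0.345   0.1154] yh 0.8208 xdir [-0.007  0.007 -1.   ] F [-0.8  0.2 -0.4] M [ 0.   -0.02  0.02] w 0.678 q [-0.81  0.23  1.91 -0.    1.01 -1.63]
(array([1.092e+00, 1.000e-03, 4.900e-02]), np.float64(-0.0004))
```

Emit:
servo_tool(
  series=[
    {"gripper": -0.35,"linear": [0.3,0,0],"yaw": 0},
    {"gripper": -0.35,"linear": [0.6,0,0],"yaw": 0},
    {"gripper": -0.35,"linear": [0.85,0,0],"yaw": 0},
    {"gripper": -0.35,"linear": [0.95,0,0],"yaw": 0},
    {"gripper": -0.35,"linear": [0.95,0,0],"yaw": 0},
    {"gripper": -0.35,"linear": [0.95,0,0],"yaw": 0},
  ],
)

```text
time_s: 10.37
tool_pos: [0.4694, -0.3475, 0.0459]
orientation: [0.658, 0.259, 0.657, -0.26]
force: [0.2, 0.5, 0.3]
width: 0.677
```

```bash
python3 - <<'E'
from h import *
im=grab('wrist','w5.png');st(); print(plan([.469,-.347,.028],.822))
E
```

```text
t 10.42 p [ 0.4698 -0.3479  0.0466] yh 0.8191 xdir [ 0.002 -0.002 -1.   ] F [-0.   0.1  1. ] M [-0.01  0.01  0.03] w 0.676 q [-0.81  0.34  1.92  0.    0.88 -1.63]
(array([ 0.232,  0.001, -0.016]), np.float64(-0.0009))
```

View pics/w5.png

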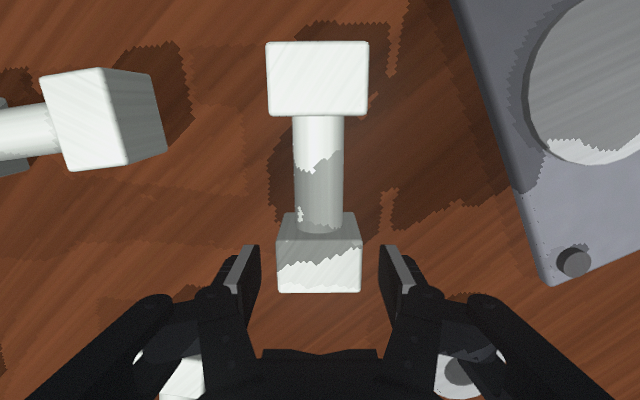

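The head, at columns 276–362 (centre 319), is centred between the pads (centre 320). I'll go down the last 18 mm and close gently, stopping just on contact.

Emit:
servo_tool(
  series=[
    {"gripper": -0.35,"linear": [0.12,0,-0.01],"yaw": 0},
    {"gripper": -0.35,"linear": [0.23,0,-0.01],"yaw": 0},
    {"gripper": -0.1,"linear": [0.23,0,-0.01],"yaw": 0},
    {"gripper": 0,"linear": [0.23,0,-0.01],"yaw": 0},
    {"gripper": 0.04,"linear": [0.23,0,-0.01],"yaw": 0},
    {"gripper": 0.06,"linear": [0.23,0,-0.01],"yaw": 0},
    {"gripper": 0.08,"linear": [0.23,0,-0.01],"yaw": 0},
    {"gripper": 0.08,"linear": [0.23,0,-0.01],"yaw": 0},
  ],
)

```text
time_s: 11.08
tool_pos: [0.4684, -0.3467, 0.0266]
orientation: [0.658, 0.26, 0.658, -0.26]
force: [-0.7, 0.7, 0.6]
width: 0.467
```

Emit:
servo_tool(
  series=[
    {"gripper": 0.1,"linear": [0,0,0],"yaw": 0},
    {"gripper": 0.1,"linear": [0,0,0],"yaw": 0},
  ],
)

```text
time_s: 11.25
tool_pos: [0.4684, -0.3467, 0.0266]
orientation: [0.658, 0.26, 0.658, -0.26]
force: [-0.8, 0.3, 1.4]
width: 0.463
```

Emit:
servo_tool(
  series=[
    {"gripper": 0.13,"linear": [0,0,0],"yaw": 0},
    {"gripper": 0.13,"linear": [0,0,0],"yaw": 0},
  ],
)

```text
time_s: 11.42
tool_pos: [0.4684, -0.3467, 0.0267]
orientation: [0.658, 0.26, 0.658, -0.26]
force: [-1.0, -0.0, 1.0]
width: 0.459
```

```bash
python3 - <<'E'
from h import *
st()
E
```

```text
t 11.42 p [ 0.4684 -0.3467  0.0267] yh 0.8183 xdir [ 0. -0. -1.] F [-1. -0.  1.] M [0.02 0.09 0.02] w 0.459 q [-0.81  0.37  1.93 -0.    0.84 -1.63]
```

Emit:
servo_tool(
  series=[
    {"gripper": 0.1,"linear": [0,0,0],"yaw": 0},
    {"gripper": 0.1,"linear": [-0.1,0,-0.04],"yaw": 0},
    {"gripper": 0.1,"linear": [-0.2,0,-0.08],"yaw": 0},
    {"gripper": 0.1,"linear": [-0.3,0,-0.13],"yaw": 0},
    {"gripper": 0.1,"linear": [-0.4,0,-0.2],"yaw": 0},
    {"gripper": 0.1,"linear": [-0.4,0,-0.2],"yaw": 0},
  ],
)

```text
time_s: 11.92
tool_pos: [0.4566, -0.3353, 0.0602]
orientation: [0.658, 0.26, 0.657, -0.26]
force: [0.6, -0.2, -2.9]
width: 0.458
```

```bash
python3 - <<'E'
from h import *
im=grab('wrist','w6.png');s=grab('scene','s6.png');st(); 
cv2.imwrite('pics/s6c.png',cv2.resize(s['color'][80:230,180:380],None,fx=4,fy=4,interpolation=cv2.INTER_CUBIC))
E
```

```text
t 12.02 p [ 0.4566 -0.3355  0.059 ] yh 0.8182 xdir [ 0.001 -0.001 -1.   ] F [ 0.8  0.8 -4.6] M [-0.07 -0.08 -0.01] w 0.459 q [-0.81  0.29  1.96  0.    0.89 -1.63]
```

View pics/w6.png

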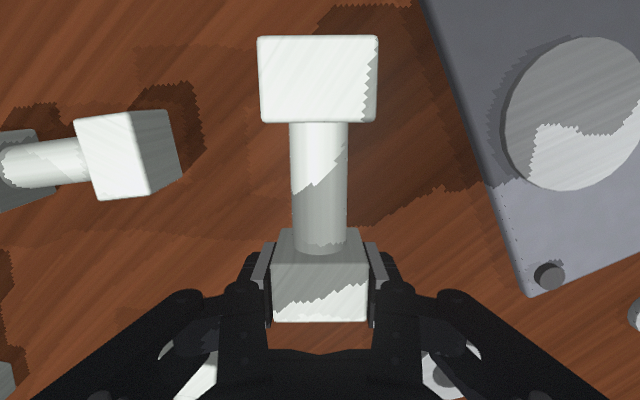

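View pics/s6c.png

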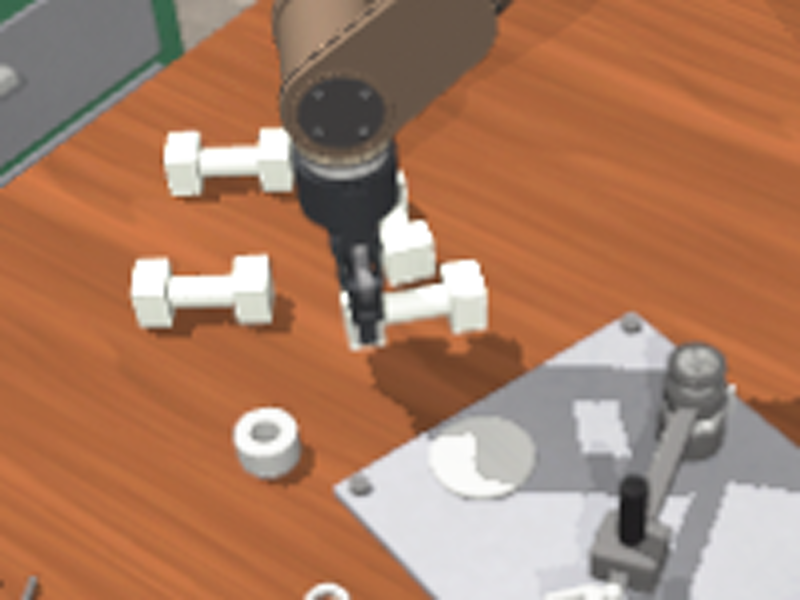

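The bar lifted level without pivoting; head D is in the jaws and the far head is 33 mm up. I'll loosen in small steps so that its weight turns it.

Emit:
servo_tool(
  series=[
    {"gripper": 0.085,"linear": [0,0,0],"yaw": 0},
    {"gripper": 0.085,"linear": [0,0,0],"yaw": 0},
  ],
)

```text
time_s: 12.18
tool_pos: [0.4565, -0.3354, 0.058]
orientation: [0.657, 0.26, 0.658, -0.26]
force: [-0.5, -0.2, -4.1]
width: 0.461
```

Emit:
servo_tool(
  series=[
    {"gripper": 0.075,"linear": [0,0,0],"yaw": 0},
    {"gripper": 0.075,"linear": [0,0,0],"yaw": 0},
  ],
)

```text
time_s: 12.35
tool_pos: [0.4565, -0.3355, 0.0579]
orientation: [0.657, 0.26, 0.658, -0.26]
force: [0.0, -0.3, -3.3]
width: 0.466
```

```bash
python3 - <<'E'
from h import *
im=grab('wrist','w7.png');st()
E
```

```text
t 12.4 p [ 0.4565 -0.3355  0.058 ] yh 0.8182 xdir [-0.  0. -1.] F [-0.3 -0.7 -4.4] M [-0.02 -0.11 -0.  ] w 0.468 q [-0.81  0.29  1.96  0.    0.89 -1.63]
```

View pics/w7.png

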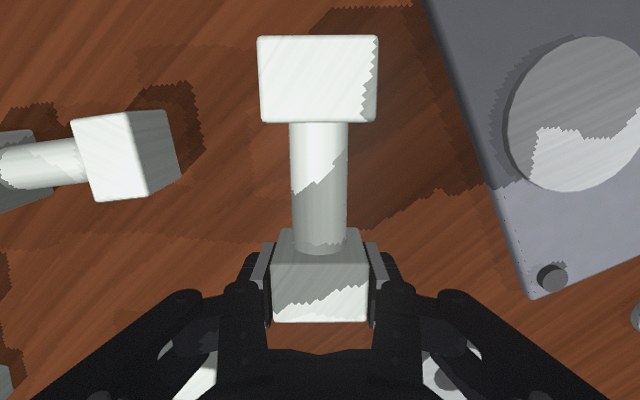

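Still held level. I'll loosen in finer steps.

Emit:
servo_tool(
  series=[
    {"gripper": 0.07,"linear": [0,0,0],"yaw": 0},
    {"gripper": 0.07,"linear": [0,0,0],"yaw": 0},
  ],
)

```text
time_s: 12.57
tool_pos: [0.4566, -0.3356, 0.0582]
orientation: [0.658, 0.26, 0.658, -0.26]
force: [0.2, 0.7, -2.9]
width: 0.467
```

Emit:
servo_tool(
  series=[
    {"gripper": 0.065,"linear": [0,0,0],"yaw": 0},
    {"gripper": 0.065,"linear": [0,0,0],"yaw": 0},
  ],
)

```text
time_s: 12.73
tool_pos: [0.4566, -0.3355, 0.0584]
orientation: [0.657, 0.26, 0.658, -0.26]
force: [0.1, 0.8, -2.4]
width: 0.471
```

```bash
python3 - <<'E'
from h import *
im=grab('wrist','w8.png');st()
E
```

```text
t 12.78 p [ 0.4566 -0.3355  0.0584] yh 0.8183 xdir [-0.  0. -1.] F [-0.1 -0.3 -3.3] M [0.04 0.05 0.02] w 0.47 q [-0.81  0.29  1.96  0.    0.89 -1.63]
```

View pics/w8.png

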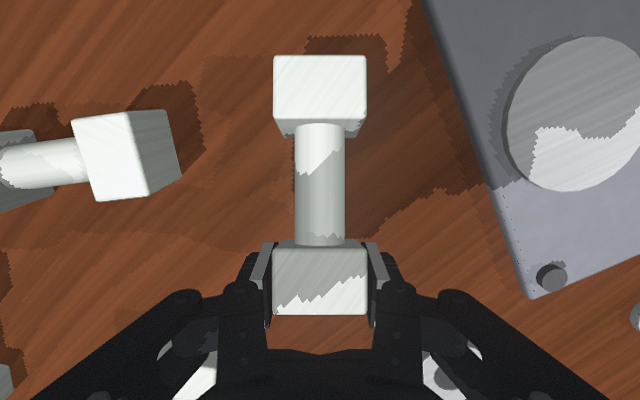

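It has begun to pivot: the far head's top moved from (318,80) to (320,88) and got smaller, so it's hanging toward the bench. I'll follow the arc upward with the same light pinch.

Emit:
servo_tool(
  series=[
    {"gripper": 0.065,"linear": [-0.1,0,-0.09],"yaw": 0},
    {"gripper": 0.065,"linear": [-0.2,0,-0.18],"yaw": 0},
    {"gripper": 0.065,"linear": [-0.29,0,-0.29],"yaw": 0},
    {"gripper": 0.065,"linear": [-0.36,0,-0.39],"yaw": 0},
    {"gripper": 0.065,"linear": [-0.36,0,-0.39],"yaw": 0},
  ],
)

```text
time_s: 13.2
tool_pos: [0.4338, -0.3141, 0.0885]
orientation: [0.658, 0.259, 0.657, -0.26]
force: [0.7, -0.1, -1.3]
width: 0.468
```

```bash
python3 - <<'E'
from h import *
im=grab('wrist','w9.png');s=grab('scene','s9.png');st()
cv2.imwrite('pics/s9c.png',cv2.resize(s['color'][80:230,180:380],None,fx=4,fy=4,interpolation=cv2.INTER_CUBIC))
E
```

```text
t 13.3 p [ 0.4344 -0.3148  0.088 ] yh 0.8181 xdir [ 0.002 -0.002 -1.   ] F [ 0.5 -0.3 -0.3] M [-0.04 -0.08  0.02] w 0.469 q [-0.82  0.18  2.03  0.    0.93 -1.63]
```

View pics/w9.png

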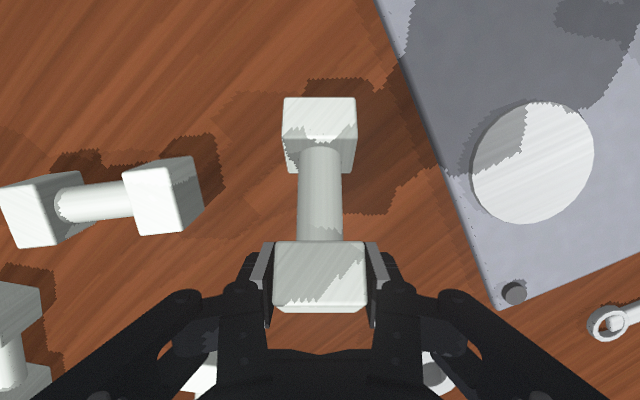

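View pics/s9c.png

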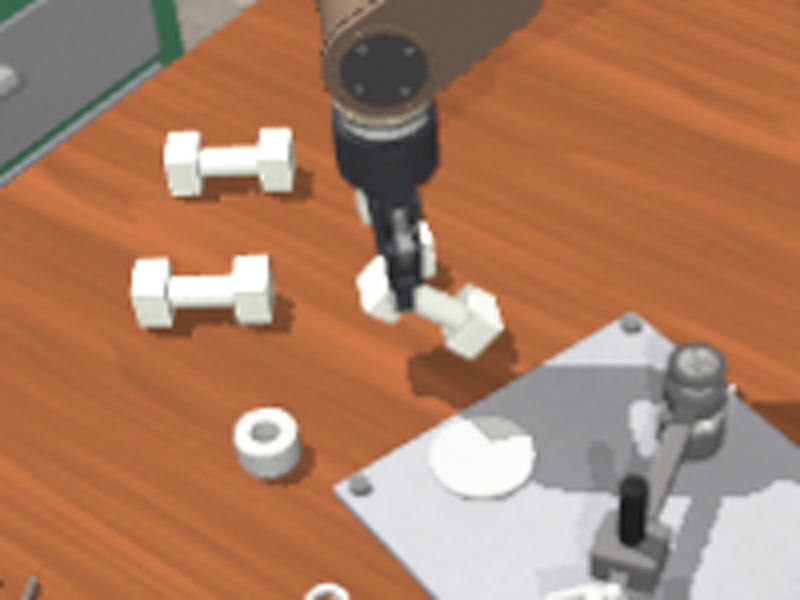

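The bar is tilted about 45° with its foot on the bench, and the grip is holding. I'll continue the arc to upright, with the foot staying put.

Emit:
servo_tool(
  series=[
    {"gripper": 0.065,"linear": [-0.07,0,-0.1],"yaw": 0},
    {"gripper": 0.065,"linear": [-0.1,0,-0.2],"yaw": 0},
    {"gripper": 0.065,"linear": [-0.12,0,-0.3],"yaw": 0},
    {"gripper": 0.065,"linear": [-0.14,0,-0.4],"yaw": 0},
    {"gripper": 0.065,"linear": [-0.15,0,-0.5],"yaw": 0},
    {"gripper": 0.065,"linear": [-0.16,0,-0.6],"yaw": 0},
    {"gripper": 0.065,"linear": [-0.155,0,-0.7],"yaw": 0},
    {"gripper": 0.065,"linear": [-0.145,0,-0.78],"yaw": 0},
  ],
)

```text
time_s: 13.97
tool_pos: [0.3875, -0.2708, 0.0988]
orientation: [0.657, 0.26, 0.658, -0.26]
force: [-0.4, 0.1, 3.0]
width: 0.465
```

```bash
python3 - <<'E'
from h import *
im=grab('wrist','w10.png');s=grab('scene','s10.png');st()
cv2.imwrite('pics/s10c.png',cv2.resize(s['color'][80:230,180:380],None,fx=4,fy=4,interpolation=cv2.INTER_CUBIC))
E
```

```text
t 14.07 p [ 0.387  -0.2703  0.0982] yh 0.8185 xdir [-0.002  0.002 -1.   ] F [-0.8  1.   1.9] M [0.09 0.1  0.03] w 0.468 q [-0.82  0.03  2.18 -0.    0.94 -1.64]
```

View pics/w10.png

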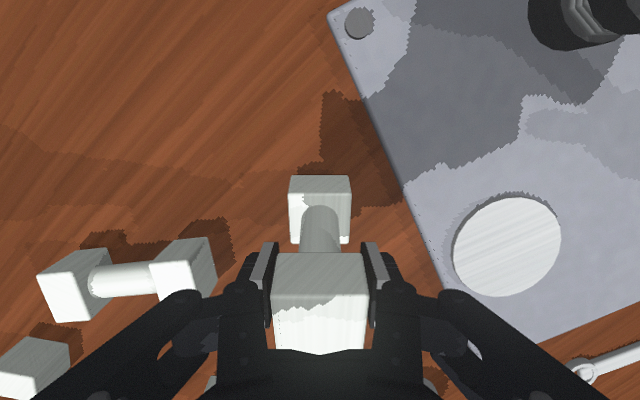

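View pics/s10c.png

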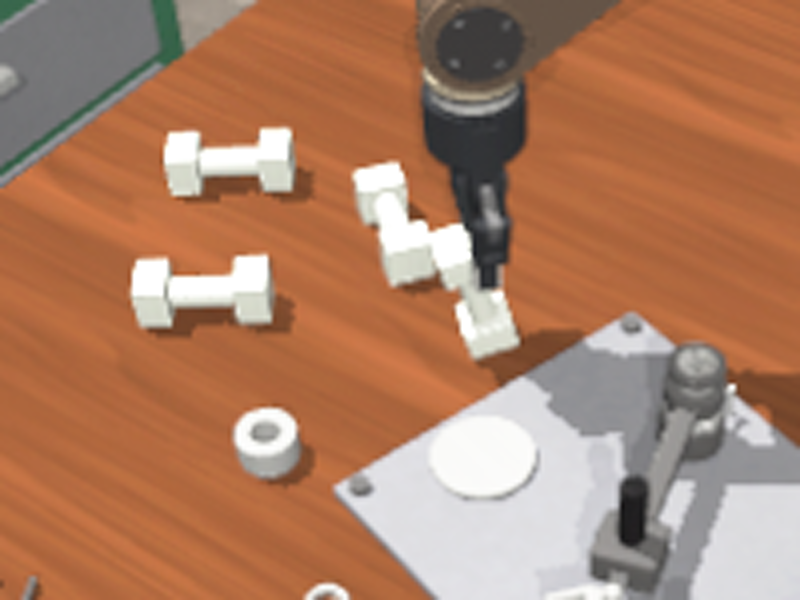

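The bar is about 60–70° up. Its foot is at wrist (320,210) and its top is still leaning away from the foot. I'll continue the same way.

Emit:
servo_tool(
  series=[
    {"gripper": 0.065,"linear": [0,0,-0.08],"yaw": 0},
    {"gripper": 0.065,"linear": [0,0,-0.16],"yaw": 0},
    {"gripper": 0.065,"linear": [0.01,0,-0.24],"yaw": 0},
    {"gripper": 0.065,"linear": [0.02,0,-0.32],"yaw": 0},
    {"gripper": 0.065,"linear": [0.02,0,-0.32],"yaw": 0},
  ],
)

```text
time_s: 14.48
tool_pos: [0.3681, -0.2524, 0.096]
orientation: [0.657, 0.26, 0.659, -0.259]
force: [-0.7, 0.2, -2.5]
width: 0.465
```

```bash
python3 - <<'E'
from h import *
im=grab('wrist','w11.png');s=grab('scene','s11.png');st()
cv2.imwrite('pics/s11c.png',cv2.resize(s['color'][80:230,180:380],None,fx=4,fy=4,interpolation=cv2.INTER_CUBIC))
E
```

```text
t 14.58 p [ 0.3691 -0.2535  0.0966] yh 0.8182 xdir [-0.001  0.001 -1.   ] F [-0.3 -0.1 -2.6] M [ 0.04 -0.03  0.01] w 0.469 q [-0.83 -0.03  2.23  0.    0.94 -1.65]
```

View pics/w11.png

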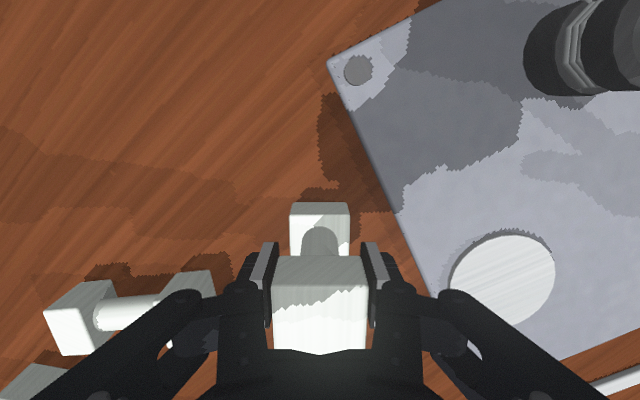

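View pics/s11c.png

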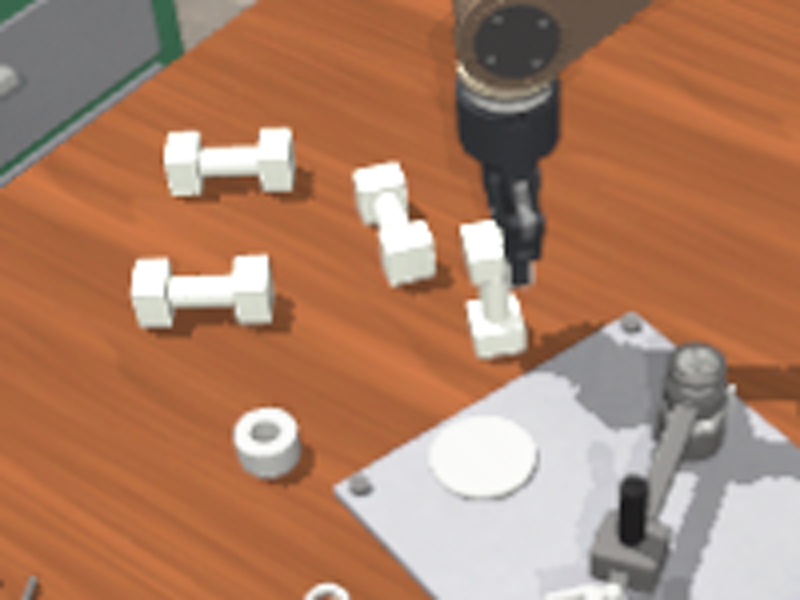

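```bash
python3 - <<'E'
from h import *
s=ld('s11');w=ld('w11');p=np.array([.3691,-.2535,.0966])
u=np.array([.7326,-.6806,0]);v=np.array([.6806,.7326,0])
for off in (.0067,.012):
  for z0 in(0,):
    c=p+u*off; c[2]=0
    for tilt in(0,.15,.3):
      ax=np.array([0,0,1.])*np.cos(tilt)+u*np.sin(tilt); ub=u*np.cos(tilt)-np.array([0,0,1.])*np.sin(tilt)
      # bar passes c at height ~ TCP ; keep foot such that head centre fixed
      hc=p+u*off
      k=lambda l,a,b: hc+ax*l+ub*a*.02+v*b*.02
      top=[k(.013,a,b) for a,b in((-1,-1),(-1,1),(1,1),(1,-1))]; bot=[k(-.097,a,b) for a,b in((-1,-1),(-1,1),(1,1),(1,-1))]
      print(off,tilt,'scene top',((proj(s,top)-[180,80])*4).round(0).tolist(),'bot',((proj(s,bot)-[180,80])*4).round(0).tolist(),'\n   wrist top',proj(w,top).round(0).tolist(),'bot',proj(w,bot).round(0).tolist())
print('tcp in wrist',proj(w,p))
cv2.imwrite('pics/s11d.png',cv2.resize(s['color'][125:180,285:325],None,fx=12,fy=10,interpolation=cv2.INTER_CUBIC))
E
```

```text
0.0067 0 scene top [[520.0, 217.0], [532.0, 251.0], [480.0, 259.0], [470.0, 225.0]] bot [[522.0, 318.0], [532.0, 351.0], [484.0, 359.0], [475.0, 325.0]] 
   wrist top [[267.0, 268.0], [369.0, 268.0], [364.0, 350.0], [273.0, 350.0]] bot [[291.0, 192.0], [346.0, 192.0], [345.0, 242.0], [293.0, 242.0]]
0.0067 0.15 scene top [[518.0, 215.0], [529.0, 248.0], [478.0, 262.0], [468.0, 228.0]] bot [[539.0, 312.0], [549.0, 345.0], [502.0, 358.0], [492.0, 324.0]] 
   wrist top [[267.0, 277.0], [369.0, 277.0], [363.0, 347.0], [274.0, 348.0]] bot [[290.0, 174.0], [347.0, 174.0], [345.0, 223.0], [292.0, 224.0]]
0.0067 0.3 scene top [[514.0, 213.0], [526.0, 246.0], [477.0, 265.0], [467.0, 231.0]] bot [[554.0, 304.0], [566.0, 337.0], [520.0, 355.0], [510.0, 321.0]] 
   wrist top [[266.0, 286.0], [370.0, 286.0], [362.0, 344.0], [275.0, 344.0]] bot [[289.0, 157.0], [348.0, 156.0], [346.0, 205.0], [292.0, 205.0]]
0.012 0 scene top [[514.0, 218.0], [525.0, 252.0], [474.0, 260.0], [464.0, 226.0]] bot [[516.0, 319.0], [526.0, 352.0], [478.0, 360.0], [468.0, 326.0]] 
   wrist top [[268.0, 280.0], [368.0, 280.0], [364.0, 359.0], [273.0, 359.0]] bot [[291.0, 199.0], [346.0, 199.0], [345.0, 249.0], [293.0, 249.0]]
0.012 0.15 scene top [[511.0, 216.0], [522.0, 249.0], [472.0, 263.0], [462.0, 229.0]] bot [[532.0, 313.0], [543.0, 346.0], [496.0, 359.0], [486.0, 325.0]] 
   wrist top [[267.0, 289.0], [369.0, 289.0], [363.0, 357.0], [274.0, 357.0]] bot [[290.0, 182.0], [347.0, 181.0], [345.0, 230.0], [293.0, 230.0]]
0.012 0.3 scene top [[508.0, 214.0], [519.0, 247.0], [470.0, 266.0], [460.0, 233.0]] bot [[548.0, 305.0], [559.0, 338.0], [514.0, 356.0], [503.0, 322.0]] 
   wrist top [[267.0, 298.0], [370.0, 298.0], [362.0, 353.0], [276.0, 354.0]] bot [[289.0, 164.0], [348.0, 164.0], [346.0, 212.0], [292.0, 212.0]]
tcp in wrist [[318.32006359 280.12982215]]
```

View pics/s11d.png

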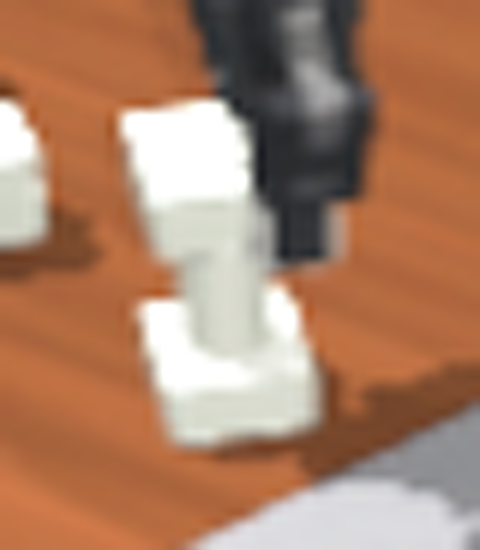

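The predicted corners for an upright bar match what is seen in scene crop 4x, with the lowest corner at (480,358) against a predicted (478,360). So the tilt is under 0.05 rad, with the jaw axis about 13–15 mm off the bar's axis. I'll seat the foot on the bench, open, and re-grip it centred.

Emit:
servo_tool(
  series=[
    {"gripper": 0.065,"linear": [0.02,0,0],"yaw": 0},
    {"gripper": 0.065,"linear": [0.04,0,0],"yaw": 0},
    {"gripper": 0.055,"linear": [0.04,0,0],"yaw": 0},
    {"gripper": 0.04,"linear": [0.04,0,0],"yaw": 0},
    {"gripper": 0,"linear": [0.04,0,0],"yaw": 0},
    {"gripper": -0.15,"linear": [0.04,0,0],"yaw": 0},
    {"gripper": -0.3,"linear": [0.04,0,0],"yaw": 0},
  ],
)

```text
time_s: 15.17
tool_pos: [0.3697, -0.2542, 0.0939]
orientation: [0.658, 0.26, 0.658, -0.26]
force: [-1.4, 0.6, -0.3]
width: 0.649
```

```bash
python3 - <<'E'
from h import *
w=grab('wrist','w12.png');s=grab('scene','s12.png');st()
a=cv2.resize(s['color'][125:180,275:325],None,fx=8,fy=8,interpolation=cv2.INTER_CUBIC); b=cv2.resize(w['color'][170:390,240:400],None,fx=2,fy=2)
cv2.imwrite('pics/c12.png',np.hstack([a,b[:440]]))
E
```

```text
t 15.27 p [ 0.3696 -0.2541  0.0939] yh 0.8182 xdir [ 0.  0. -1.] F [0.6 0.3 0.8] M [ 0.02 -0.02  0.04] w 0.653 q [-0.83 -0.02  2.23  0.    0.93 -1.65]
```

View pics/c12.png

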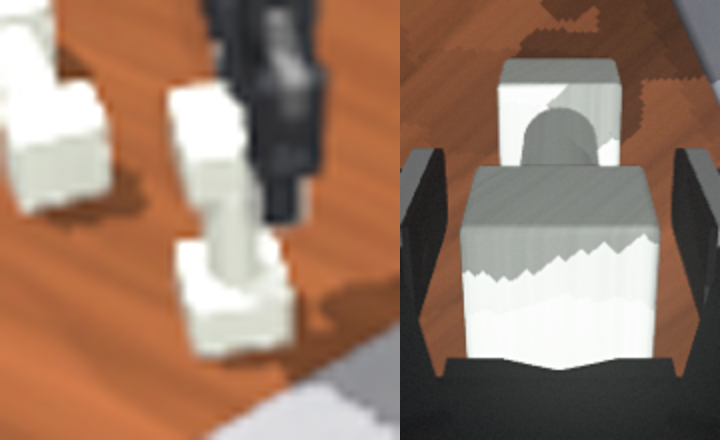

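The bar now stands free and upright on the bench between the open jaws. I'll locate it from its top -u edge at wrist (271.5–368.5, 284) and the foot edge.

```bash
python3 - <<'E'
from h import *
w=ld('w12')
a,b=onz(w,271.5,284,.11),onz(w,368.5,284,.11); print(a,b,np.linalg.norm(a-b))
e=(b-a)/np.linalg.norm(b-a); u=np.array([-e[1],e[0],0]); u=-u if u@[.73,-.68,0]<0 else u
c=(a+b)/2+u*.02; print('ctr by top',c,'jaw hd',np.arctan2(e[1],e[0]))
# foot top face z=.028 -u edge: crop y 83 ; x 499..621
a,b=onz(w,289.5,211.5,.028),onz(w,350.5,211.5,.028); print('foot',(a+b)/2+u*.02,np.linalg.norm(a-b))
s,p,R=pose(); print(plan([*c[:2],.0905],np.arctan2(e[1],e[0])))
E
```

```text
[ 0.3524988  -0.26332744  0.11      ] [ 0.37858715 -0.23546622  0.11      ] 0.0381687056504271
ctr by top [ 0.38014197 -0.26306685  0.11      ] jaw hd 0.8182480612444789
foot [ 0.37948806 -0.26226934  0.028     ] 0.03899706099404182
(array([0.042, 0.008, 0.172]), np.float64(-0.0))
```

Top and foot centres agree within 1 mm at (0.380,-0.263), so the bar is vertical. I'll centre on it, grip firmly and lift.

Emit:
servo_tool(
  series=[
    {"gripper": -0.3,"linear": [0,0.008,0.08],"yaw": 0},
    {"gripper": -0.3,"linear": [0.06,0.008,0.17],"yaw": 0},
    {"gripper": -0.3,"linear": [0.06,0.008,0.17],"yaw": 0},
    {"gripper": 0,"linear": [0.06,0.008,0.17],"yaw": 0},
    {"gripper": 0.1,"linear": [0.06,0.008,0.17],"yaw": 0},
    {"gripper": 0.3,"linear": [0.06,0.008,0.17],"yaw": 0},
    {"gripper": 0.5,"linear": [0.06,0.008,0.17],"yaw": 0},
    {"gripper": 0.5,"linear": [0.06,0.008,0.17],"yaw": 0},
  ],
)

```text
time_s: 15.93
tool_pos: [0.3799, -0.2629, 0.0892]
orientation: [0.658, 0.26, 0.658, -0.26]
force: [-0.8, -1.7, -0.4]
width: 0.46
```

Emit:
servo_tool(
  series=[
    {"gripper": 0.5,"linear": [-0.2,0,0],"yaw": 0},
    {"gripper": 0.5,"linear": [-0.4,0,0],"yaw": 0},
    {"gripper": 0.5,"linear": [-0.6,0,0],"yaw": 0},
    {"gripper": 0.5,"linear": [-0.6,0,0],"yaw": 0},
  ],
)

```text
time_s: 16.27
tool_pos: [0.381, -0.2638, 0.1395]
orientation: [0.659, 0.259, 0.656, -0.26]
force: [1.9, -1.8, -2.9]
width: 0.461
```

```bash
python3 - <<'E'
from h import *
w=grab('wrist','w13.png');s=grab('scene','s13.png');t=grab('top','t13.png');st()
a=cv2.resize(s['color'][100:240,240:400],None,fx=4,fy=4,interpolation=cv2.INTER_CUBIC); 
cv2.imwrite('pics/c13.png',a)
E
```

```text
t 16.42 p [ 0.3793 -0.2621  0.1358] yh 0.8182 xdir [-0.001  0.002 -1.   ] F [ 0.3 -0.  -3.5] M [-0.04  0.   -0.03] w 0.463 q [-0.83 -0.06  2.18  0.    1.02 -1.64]
```

View pics/c13.png

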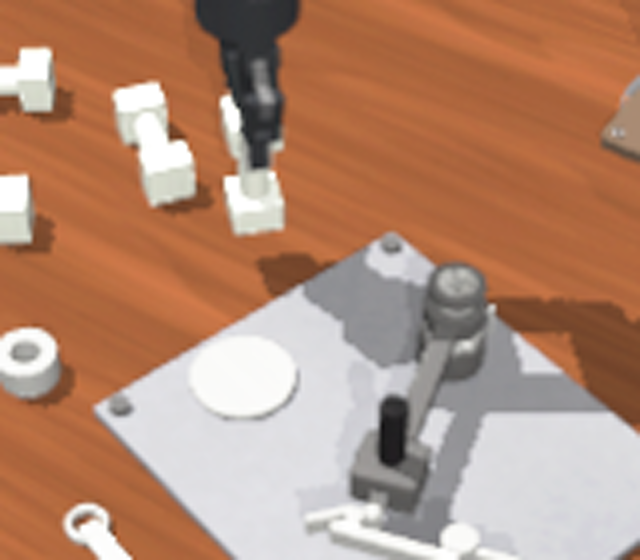

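View pics/w13.png

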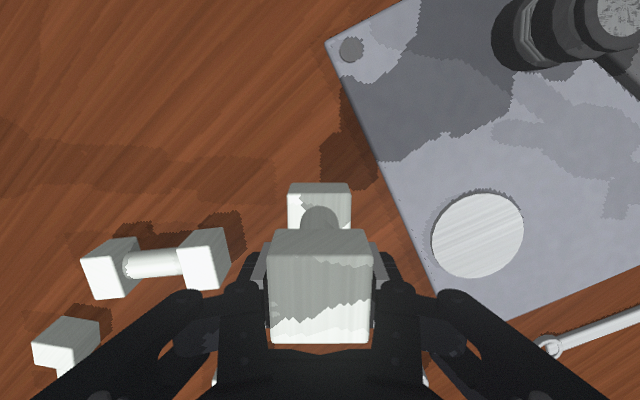

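The bar is held upright with its foot about 46 mm above the bench. The pad is fully visible at wrist (477,236) and scene crop (243,376). I'll measure the pad centre in all three views.

```bash
python3 - <<'E'
from h import *
pred=np.r_[gp(0),.018]; print('pred',pred)
for n in('w13','s13','t13','s0b'):
    if n=='s0b': continue
    im=ld(n); c=im['color']; g=cv2.cvtColor(c,cv2.COLOR_BGR2HSV)
    u0=proj(im,pred)[0]; r=np.linalg.norm(proj(im,pred+[0,.04,0])[0]-u0)*1.35
    m=((c.min(2)>195)).astype(np.uint8); mm=np.zeros_like(m); cv2.circle(mm,tuple(int(x) for x in u0),int(r),1,-1); m&=mm
    k=cv2.findContours(m,cv2.RETR_EXTERNAL,cv2.CHAIN_APPROX_NONE)[0]; k=max(k,key=cv2.contourArea)
    P=np.array([onz(im,x,y,.018)[:2] for x,y in k[:,0]]); 
    A=np.c_[2*P,np.ones(len(P))]; x=np.linalg.lstsq(A,(P**2).sum(1),rcond=None)[0]; print(n,u0,r,len(P),'ctr',x[:2],'R',np.sqrt(x[2]+x[:2]@x[:2]))
st(); print(plan([.5,-.19,.1358]))
E
```

```text
pred [ 0.49991314 -0.19003605  0.018     ]
w13 [476.65388675 236.99534114] 66.67821161020944 246 ctr [ 0.50073093 -0.18958707] R 0.03890154543591769
s13 [300.24277299 193.64532998] 16.56037948227659 85 ctr [ 0.4984167  -0.18885916] R 0.05237843526558815
t13 [349.86074645 215.98496152] 14.70094960756985 58 ctr [ 0.49942854 -0.18940492] R 0.036752228426596166
t 16.42 p [ 0.3793 -0.2621  0.1358] yh 0.8182 xdir [-0.001  0.002 -1.   ] F [ 0.3 -0.  -3.5] M [-0.04  0.   -0.03] w 0.463 q [-0.83 -0.06  2.18  0.    1.02 -1.64]
(array([-0.   ,  1.689,  0.486]), None)
```

Pad centre is about (0.500,-0.1895); the wrist and top views and the prediction all agree within 1 mm. The scene-view fit was spoilt by the plate (radius 52 mm), so I'm ignoring it. Next I carry the bar over.

Emit:
servo_tool(
  series=[
    {"gripper": 0.5,"linear": [-0.03,0.2,0.05],"yaw": 0},
    {"gripper": 0.5,"linear": [-0.06,0.45,0.12],"yaw": 0},
    {"gripper": 0.5,"linear": [-0.06,0.7,0.2],"yaw": 0},
    {"gripper": 0.5,"linear": [-0.06,0.9,0.26],"yaw": 0},
    {"gripper": 0.5,"linear": [-0.06,1,0.29],"yaw": 0},
  ],
)

```text
time_s: 16.83
tool_pos: [0.4519, -0.2188, 0.1401]
orientation: [0.657, 0.26, 0.659, -0.259]
force: [0.6, -0.6, -3.8]
width: 0.463
```

Emit:
servo_tool(
  series=[
    {"gripper": 0.5,"linear": [0,0.2,0.05],"yaw": 0},
    {"gripper": 0.5,"linear": [0,0.4,0.12],"yaw": 0},
    {"gripper": 0.5,"linear": [0,0.6,0.17],"yaw": 0},
    {"gripper": 0.5,"linear": [0,0.69,0.196],"yaw": 0},
    {"gripper": 0.5,"linear": [0,0.69,0.196],"yaw": 0},
    {"gripper": 0.5,"linear": [0,0.69,0.196],"yaw": 0},
  ],
)

```text
time_s: 17.33
tool_pos: [0.4999, -0.1906, 0.1409]
orientation: [0.657, 0.259, 0.659, -0.26]
force: [-0.1, -0.2, -4.1]
width: 0.457
```

```bash
python3 - <<'E'
from h import *
w=grab('wrist','w14.png');s=grab('scene','s14.png');st(); print(plan([.5,-.1895,.109]))
a=cv2.resize(s['color'][100:240,240:400],None,fx=4,fy=4,interpolation=cv2.INTER_CUBIC); 
cv2.imwrite('pics/c14.png',a)
E
```

```text
t 17.43 p [ 0.4998 -0.191   0.1413] yh 0.8178 xdir [-0.002  0.    -1.   ] F [-0.3 -0.2 -3.1] M [ 0.03 -0.03 -0.04] w 0.464 q [-0.55  0.1   2.01 -0.    1.04 -1.37]
(array([ 0.404,  0.016, -0.011]), None)
```

View pics/c14.png

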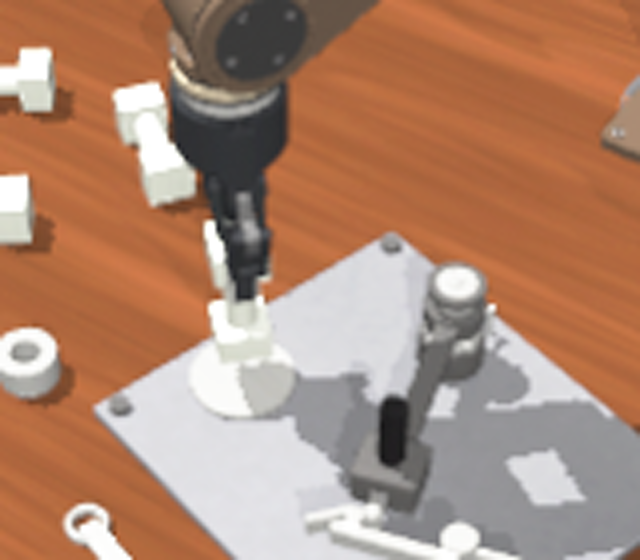

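View pics/w14.png

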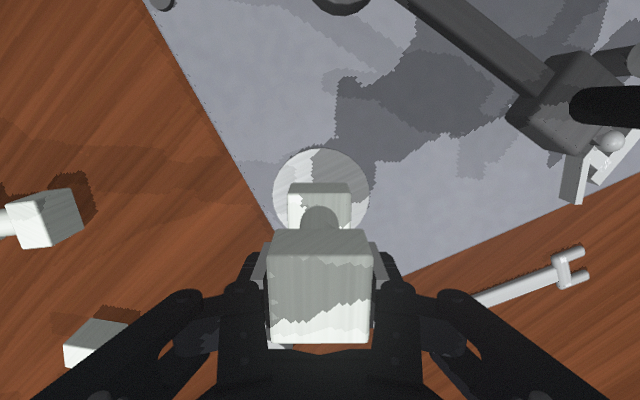

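The foot is centred over the pad (pad at scene crop (243,378), bar foot above it), and the hammer is still hooked. I'll lower it, checking the force as it touches.

Emit:
servo_tool(
  series=[
    {"gripper": 0.5,"linear": [0.12,0.014,-0.01],"yaw": 0},
    {"gripper": 0.5,"linear": [0.24,0.014,-0.01],"yaw": 0},
    {"gripper": 0.5,"linear": [0.34,0.014,-0.01],"yaw": 0},
    {"gripper": 0.5,"linear": [0.39,0.014,-0.01],"yaw": 0},
    {"gripper": 0.5,"linear": [0.39,0.014,-0.01],"yaw": 0},
    {"gripper": 0.5,"linear": [0.39,0.014,-0.01],"yaw": 0},
  ],
)

```text
time_s: 17.93
tool_pos: [0.5006, -0.1894, 0.11]
orientation: [0.657, 0.26, 0.658, -0.26]
force: [-0.1, 0.4, -3.1]
width: 0.462
```

Emit:
servo_tool(
  series=[
    {"gripper": 0.5,"linear": [0.015,0,0],"yaw": 0},
    {"gripper": 0.5,"linear": [0.03,0,0],"yaw": 0},
    {"gripper": 0.5,"linear": [0.03,0,0],"yaw": 0},
  ],
)

```text
time_s: 18.18
tool_pos: [0.5011, -0.1895, 0.1085]
orientation: [0.658, 0.26, 0.657, -0.26]
force: [-0.0, 0.7, -3.7]
width: 0.463
```

```bash
python3 - <<'E'
from h import *
st()
E
```

```text
t 18.18 p [ 0.5011 -0.1895  0.1085] yh 0.8183 xdir [ 0. -0. -1.] F [-0.   0.7 -3.7] M [-0.03  0.03 -0.  ] w 0.463 q [-0.55  0.15  2.02 -0.    0.97 -1.37]
```

Emit:
servo_tool(
  series=[
    {"gripper": 0.5,"linear": [0.01,0,-0.008],"yaw": 0},
    {"gripper": 0.5,"linear": [0.02,0,-0.008],"yaw": 0},
    {"gripper": 0.5,"linear": [0.025,0,-0.008],"yaw": 0},
    {"gripper": 0.5,"linear": [0.025,0,-0.008],"yaw": 0},
  ],
)

```text
time_s: 18.52
tool_pos: [0.5008, -0.1892, 0.1072]
orientation: [0.658, 0.26, 0.658, -0.26]
force: [-1.9, 0.6, 1.1]
width: 0.462
```

```bash
python3 - <<'E'
from h import *
st()
E
```

```text
t 18.52 p [ 0.5008 -0.1892  0.1072] yh 0.8183 xdir [ 0. -0. -1.] F [-1.9  0.6  1.1] M [0.19 0.31 0.  ] w 0.462 q [-0.55  0.15  2.02 -0.    0.97 -1.37]
```

The force went from -3.7 to +1.1 N at z 0.1072, where contact was predicted. The bar is on the pad, so I'll open slowly.

Emit:
servo_tool(
  series=[
    {"gripper": 0.2,"linear": [0,0,0],"yaw": 0},
    {"gripper": 0.1,"linear": [0,0,0],"yaw": 0},
    {"gripper": 0.07,"linear": [0,0,0],"yaw": 0},
    {"gripper": 0.04,"linear": [0,0,0],"yaw": 0},
    {"gripper": 0,"linear": [0,0,0],"yaw": 0},
    {"gripper": -0.1,"linear": [0,0,0],"yaw": 0},
    {"gripper": -0.3,"linear": [0,0,0],"yaw": 0},
    {"gripper": -0.3,"linear": [0,0,0],"yaw": 0},
  ],
)

```text
time_s: 19.18
tool_pos: [0.5005, -0.189, 0.1062]
orientation: [0.658, 0.26, 0.658, -0.26]
force: [-0.7, 0.0, -0.2]
width: 0.649
```

```bash
python3 - <<'E'
from h import *
w=grab('wrist','w15.png');st()
E
```

```text
t 19.23 p [ 0.5005 -0.189   0.1062] yh 0.8182 xdir [ 0. -0. -1.] F [-0.5  0.4  0.6] M [-0.   -0.04 -0.01] w 0.652 q [-0.55  0.15  2.03  0.    0.97 -1.37]
```

View pics/w15.png

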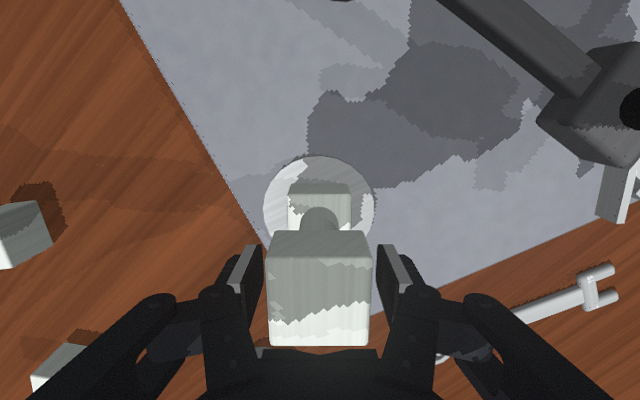

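The jaws are clear of the head (267–373) on both sides and the bar is standing. I'll rise straight up and back off.

Emit:
servo_tool(
  series=[
    {"gripper": -0.3,"linear": [-0.15,0,0],"yaw": 0},
    {"gripper": -0.3,"linear": [-0.35,0,0],"yaw": 0},
    {"gripper": -0.3,"linear": [-0.6,0,0],"yaw": 0},
    {"gripper": -0.3,"linear": [-0.9,0,0],"yaw": 0},
    {"gripper": -0.3,"linear": [-1,0,0],"yaw": 0},
  ],
)

```text
time_s: 19.65
tool_pos: [0.5023, -0.19, 0.191]
orientation: [0.66, 0.259, 0.655, -0.26]
force: [-0.2, -0.7, 0.4]
width: 0.65
```

Emit:
servo_tool(
  series=[
    {"gripper": -0.3,"linear": [-0.3,0,0],"yaw": 0},
    {"gripper": -0.3,"linear": [-0.5,-0.3,0],"yaw": 0},
    {"gripper": -0.3,"linear": [-0.5,-0.7,0],"yaw": 0},
    {"gripper": -0.3,"linear": [-0.5,-1,0],"yaw": 0},
    {"gripper": -0.3,"linear": [-0.5,-1,0],"yaw": 0},
  ],
)

```text
time_s: 20.07
tool_pos: [0.444, -0.2496, 0.2269]
orientation: [0.657, 0.26, 0.657, -0.262]
force: [0.5, -0.2, -0.1]
width: 0.65
```

Emit:
servo_tool(
  series=[
    {"gripper": -0.3,"linear": [0,-0.4,0],"yaw": 0},
    {"gripper": -0.3,"linear": [0,-0.8,0],"yaw": 0},
    {"gripper": -0.3,"linear": [0,-0.8,0],"yaw": 0},
    {"gripper": -0.3,"linear": [0,-0.8,0],"yaw": 0},
  ],
)

```text
time_s: 20.4
tool_pos: [0.4016, -0.2946, 0.2262]
orientation: [0.657, 0.261, 0.657, -0.261]
force: [-0.5, -0.3, 0.5]
width: 0.65
```

```bash
python3 - <<'E'
from h import *
w=grab('wrist','w16.png');s=grab('scene','s16.png');t=grab('top','t16.png');st()
for im in(s,t): print('bar top/foot, pad pred',proj(im,[[.5,-.1895,.128],[.5,-.1895,.046],[.5,-.1895,.018]]).round(1).tolist(),'grip 1.10',proj(im,[*gp(1.10),.138]).round(1))
a=cv2.resize(s['color'][110:290,200:440],None,fx=3,fy=3,interpolation=cv2.INTER_CUBIC); cv2.imwrite('pics/c16.png',a)
a=cv2.resize(t['color'][150:290,230:490],None,fx=3,fy=3,interpolation=cv2.INTER_CUBIC); cv2.imwrite('pics/d16.png',a)
E
```

```text
t 20.55 p [ 0.4026 -0.2934  0.2262] yh 0.819 xdir [ 0.     0.001 -1.   ] F [-0.1 -0.4 -0.1] M [0.02 0.07 0.04] w 0.647 q [-0.83 -0.09  2.03  0.    1.2  -1.65]
bar top/foot, pad pred [[299.2, 168.3], [300.1, 187.6], [300.4, 193.7]] grip 1.10 [[338.4 201.1]]
bar top/foot, pad pred [[351.6, 211.0], [350.2, 214.8], [349.7, 216.0]] grip 1.10 [[305.7 195.7]]
```

View pics/c16.png

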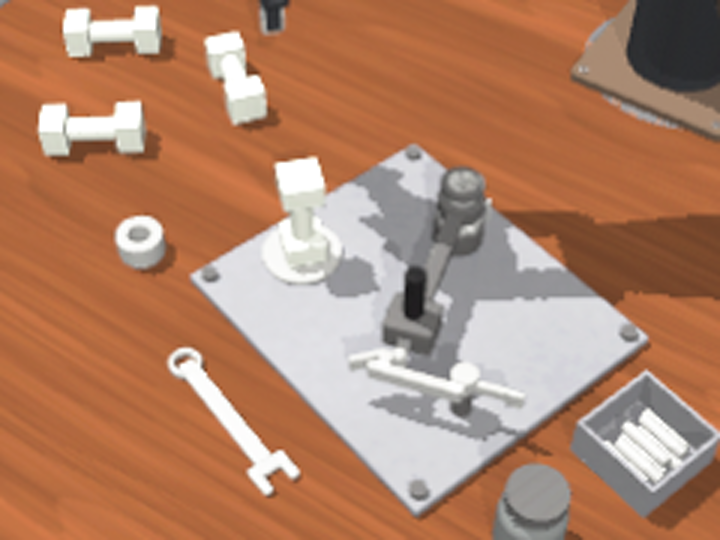

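View pics/d16.png

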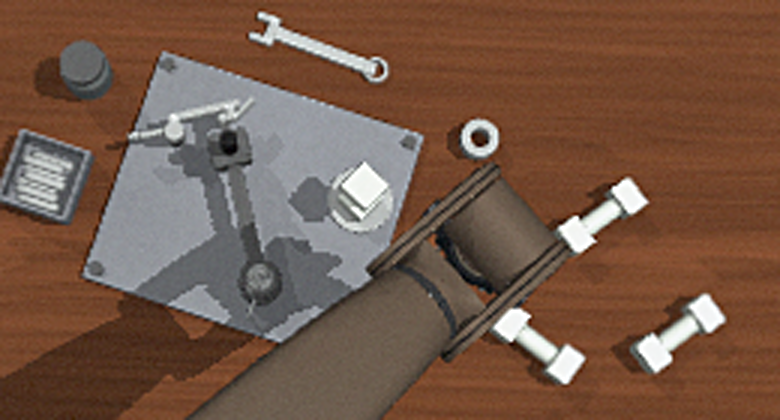

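The bar stands upright on the pad: its top is at top-view (351.3,211.7), against a predicted (351.6,211.0). The hammer is still hooked with the grip where 1.10 rad puts it, the bystanders have not moved, and the arm is clear. I'm handing in.

```bash
python3 - <<'E'
from h import *
print(manip.close_job())
E
```

```text
the job is handed in; nothing more can be done
None
```

The hammer is cocked on the catch, the test bar stands upright in the middle of the strike pad, and the job is handed in. The robot's clock read 20.6 s just before that.

- **Hammer:** I drew it back by the grip to 1.177 rad and eased off until the force reversed at 1.097 rad, which showed the catch was holding. Then I opened the jaws. In the later pictures it was still hooked at about 1.10 rad.
- **Bar:** I took the left-most of the four look-alikes. The tool can't tilt, so I pinched one head lightly, let the bar pivot upright with its foot on the bench, re-gripped it centred and set it on the pad.

**Last checks:**
- The top of the bar was within 1 pixel (about 3 mm) of where it should be over the pad centre, and the bar looked upright.
- The arm was clear of everything, with no force on the tool beyond sensor noise.
- By eye, the wrench, tin, jar and collar were where they started.

**Checks that failed or disagreed:**
- The scene-camera circle fit of the pad failed, giving a 52 mm radius instead of 40, so I left it out. The wrist view, top view and tester geometry agreed within 1 mm.
- The first lift raised the bar level instead of letting it pivot, so I loosened the grip step by step until it swung.

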